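# Load the bench tumbler with nuts, lock its lid, dock and start it

### The job

Deburr the big hexagon nuts lying on the bench: turn the lid of the tumbler's pot anticlockwise until its lugs come to the slots, lift it off and set it down on the bench right way up, then put every nut (leave the bolt where it lies) into the pot. Put the lid back with its lugs through the slots and turn it clockwise under the lip until it stops; only then push the pot along its rails by its upright handle until the sprung pawl clicks in behind it, and last press the start button on the control box.

Things in the scene. Friction and masses are not known exactly. Their poses are not given: they have to be found in the camera images.
- tumbler: Fixed bench tumbler: grey plinth from x = -152 to +192 mm and y = -92 to +92 mm, 22 high, rails along x (tops at 30 mm), control box at x = 141 to 191, top at 79 mm. Origin on the bench. The pot slides along +x to its working place by the control box; the pawl is on the -y side, towards the robot. A wall cabinet hangs 0.5 m over the bench on the right (world y below -0.33, x above 0.48)
- pot (a joint): Slide of the pot's carriage along the tumbler's +x (m): 0 at the start, end stop at 0.100. 3 N of friction, stays where it is left; from 0.06 to 0.09 the pawl adds 3 to 5 N. At about 0.09 the pawl drops behind the catch and the pot cannot come back below 0.086
- pot_floor (a point): Centre of the pot's inner floor, 44 mm above the bench, axes as the tumbler's (z up). Round grey pot, bore 78 mm, wall 6, with a small hub cone (20 wide, 14 high) in the middle of the floor; 48 mm above the floor is the ledge on which the lid's underside sits
- pot_lip (a point): Centre of the top of the pot's aluminium collar, 63 mm above the pot floor, axes as the tumbler's. Collar 122 mm across, 112 inside; its overhanging lip (6 thick, 9 above the ledge, opening 93 mm) is cut away in two slots 42 degrees wide, towards +y and -y. Stops below the lip: a lid put in at the slots can turn about 90 degrees clockwise (from above) and 7 anticlockwise
- pot_handle (a point): Centre of the top of the upright black handle on the pot's carriage: round grip 18 mm thick, 56 tall, top 112 mm above the bench, 95 mm from the pot's axis towards the tumbler's -x. Can be gripped from above and pushed along +x
- pawl (a joint): Sprung steel pawl beside the carriage (rad): 0 at rest, swings outward to about 0.2 while the carriage's catch passes and springs back to 0 with the click
- pawl_tip (a point): Free end of the pawl, on its upper edge; the pawl is 44 mm long, 8 wide
- start_button_top (a point): Centre of the top of the round steel start button, 22 mm across, which faces up on the control box
- start_button (a joint): Travel of the sprung start button (m): 0 out, 0.006 fully in (about 4 N); springs back out
- lid: Loose bayonet lid, 0.22 to 0.37 kg: disc 86 mm across, 13 thick; two lugs 24 wide, 6 thick reach 53 mm from the axis along +x and -x; black grip bar 68 long (along x), 14 wide, on top, its top 43 mm over the underside. Origin: centre of the underside. Starts seated, x 56 to 83 degrees clockwise of the slots; free when x is in line with them (within 7 degrees). 3 mm play; either way round fits
- nut0: M16 hexagon nut of bare steel lying flat, 24 mm across flats (its x axis), 27 across corners (its y axis), 13 high, hole 14 wide; origin at the centre of its underside. Three to five nuts are present
- nut1: M16 hexagon nut of bare steel lying flat, 24 mm across flats (its x axis), 27 across corners (its y axis), 13 high, hole 14 wide; origin at the centre of its underside. Three to five nuts are present
- nut2: M16 hexagon nut of bare steel lying flat, 24 mm across flats (its x axis), 27 across corners (its y axis), 13 high, hole 14 wide; origin at the centre of its underside. Three to five nuts are present
- nut3: M16 hexagon nut of bare steel lying flat, 24 mm across flats (its x axis), 27 across corners (its y axis), 13 high, hole 14 wide; origin at the centre of its underside. Three to five nuts are present
- nut4: M16 hexagon nut of bare steel lying flat, 24 mm across flats (its x axis), 27 across corners (its y axis), 13 high, hole 14 wide; origin at the centre of its underside. Three to five nuts are present
- bolt: M12 bolt lying along its y axis, 58 long, head (22 wide, 19 high) at +y; origin under its middle. Bystander: stays on the bench
Things that resemble listed ones, but are neither listed nor needed, are in the scene too. Leave any green look-alike of the nut4 alone.

How it is judged:
On the way, in this order (a step that is already met when the one before it is completed fails the run):
1. the lid is off the pot and stands right way up on the bench (horizontal distance between lid and pot_floor above 0.1 m and height (world z) of lid below 0.012 m and angle between lid's own z axis and vertical below 0.12 rad), for 0.2 s.
2. every nut is in the pot (horizontal distance between each of nut0, nut1, nut2, nut3, nut4 and pot_floor below 0.042 m and z of nut0 in the frame of pot_floor between -0.006 and 0.042 m and z of nut1 in the frame of pot_floor between -0.006 and 0.042 m and z of nut2 in the frame of pot_floor between -0.006 and 0.042 m and z of nut3 in the frame of pot_floor between -0.006 and 0.042 m and z of nut4 in the frame of pot_floor between -0.006 and 0.042 m), for 0.2 s.
3. the lid is back on the pot, seated, its lugs turned clockwise under the lip by at least 66 degrees from the slots, and the pot has not yet been pushed home (all of step 2 and horizontal distance between lid and pot_floor below 0.007 m and z of lid in the frame of pot_floor between 0.044 and 0.053 m and angle between lid's own z axis and vertical below 0.08 rad and angle between the x axis of lid and the y axis of pot_floor, either way round above 1.15 rad and value of joint pot below 0.06 m), for 0.2 s.
4. the pot is pushed home and the pawl has sprung back behind its catch (value of joint pot above 0.085 m and value of joint pawl below 0.06 rad), for 0.2 s.
5. the start button is pressed in (value of joint start_button above 0.004 m), for 0.1 s.
At the end, for the whole second after the job is handed in: Every nut is inside the pot, the lid is seated (level, within 7 mm of the axis) and turned clockwise at least 66 degrees from the slots, the pot joint reads over 0.085 m with the pawl sprung back (under 0.06 rad); the bolt lies on the bench; all released and at rest (all of step 2 and all of step 4 and horizontal distance between lid and pot_floor below 0.007 m and z of lid in the frame of pot_floor between 0.044 and 0.053 m and angle between lid's own z axis and vertical below 0.08 rad and angle between the x axis of lid and the y axis of pot_floor, either way round above 1.15 rad and z of bolt in the frame of pot_floor below -0.02 m and linear speed of lid below 0.02 m/s and velocity of joint pot between -0.01 and 0.01 m/s); the robot touches nothing.
It fails at once if the start button is pressed while the pot is not home behind the pawl (value of joint start_button above 0.003 m and value of joint pot below 0.085 m).
It fails at once if a bolt is shoved more than 80 mm from where it lay (distance of bolt from where it was at the start of the episode above 0.08 m).
Of nut0, nut1, nut2, nut3, nut4 only 3 to 5 are there at a start; the rules pass over those that are not, and their reading is None.
At some moment in a run one of nut0, nut1, nut2, nut3, nut4 may be knocked a few centimetres aside while the robot is not near it.
Once in a run the grip may slacken for a moment while it holds something.
It also fails if it takes over 208 s, if anything falls off the work surface, if the arm or the gripper's body presses on something with over 40 N, if the wrist force passes 120 N, or if a joint passes its speed limit or range.

### The arm

A 6-joint arm with a two-finger parallel gripper is mounted at the origin on a cart in front of the work surface, level with it; the furniture and walls round the work are solid. World frame = base frame: x ahead of the robot, y to its left, z up, the work surface at z = 0. Lengths are in m, angles in rad, forces in N, time in s.
With the tool pointing down it reaches from about 0.425 to 0.95 m from the base axis. Payload 3.5 kg.
Tool frame: the origin (TCP) lies at the very end of the fingers, on their centre line; the grasp point (between the pads) lies 19 mm behind it; z points along the fingers, y is the line along which they close (so a half turn about z gives the same grasp; the last joint's range is limited). The gripper opens to 85 mm and grips with 20 to 120 N. Pads are 22 mm wide; open, the fingers measure 114 mm over their backs; the gripper's body (76 mm by 85 mm) begins 54 mm behind the grasp point. The pads swing forward as they close: fully open they stand 13 mm farther back than shut.
Start: joints at [-1.286, 0.286, 1.577, -0, 1.279, -0.15], TCP at [0.284, -0.612, 0.231] pointing down, gripper open.
Joint ranges: [-2.77, 2.77], [-0.9, 2.22], [0.21, 2.48], [-1.53, 4.67], [0.24, 2.81], [-2.84, 2.84]. Speed limits (rad/s): [2.79, 2.79, 3.14, 3.14, 3.14, 3.14].

### API

Orientations are given as a unit quaternion [x, y, z, w].
In Python, from plant import ctrl gives the robot as it stands.
- The arm moves only by the tool carry_out, never from a script. Its argument "deltas" is one flat list of numbers, 6 for each row, row after row: the shift along the tool's x, y, z in m, then the turn, a rotation vector about the tool's x, y, z in rad. A call has 1 to 5 rows; each row is the pose to reach, as a shift and turn from the pose commanded when the call began, along the tool's axes at that moment; what a row does not reach only later rows make up. A row lasts 1/8 s, in which the tool goes at most 62.5 mm and 10.7 degrees, less where a joint would pass 70% of its speed; a pose out of reach is approached as far as the arm can. A call with a gripper value outside its range is refused whole. "grip" is the opening in per cent of the stroke, from 0 (shut) to 100 (fully open), set as the call begins (left out, the last holds). The fingers move at their own pace and stop on an object; "grip_force" is the grip in N (left out, the last holds). Time passes only in rows, so rows that repeat a pose let the fingers close. It gives the time, the measured TCP pose, the force, the opening and the grip force at its end, in the units of the state.
- ctrl.get_state(): the state, without advancing time (a new reading comes with each control period).
- ctrl.read_camera(name): name is "side" or "top" or "wrist"; returns (picture, depth): 400x640x3 uint8, red, green, blue; 400x640 float32, m along the optical axis (not along the pixel's ray), 0 where there is no reading.
- ctrl.camera_model(name): a dict with "intrinsics" (3x3 intrinsics, pixels), "extrinsics" (4x4, takes a point from world to camera coordinates); the wrist camera has in their place "hand_eye" (4x4, takes a point from camera to tool coordinates, whose origin is the TCP and whose axes are the flange's). Camera axes: x right, y down, z forward; pixel columns grow to the right and rows downward; lengths in m; the calibration is good to about 2 mm. A picture is of the moment at which its call begins: read the wrist's pose just before it. camera_model takes no time and is no camera call.
- ctrl.sign_off(): hands the job in; it is judged then, once.
Trained networks look in the newest picture that a camera, given by its name, has taken for a name from the list of things; names that differ only in an ending like _2 or _b are one class to them, and where a whole thing is asked for, a point or a joint stands for the part that bears it (a point fixed in the world has none). Each returns a list of dicts, best first, with "score" (0 to 1); they miss things now and then, are a little off and sometimes report something else, mostly with a low value. They report only what shows in the picture. A call takes as long as a camera call. They do not tell look-alikes from the thing itself.
- ctrl.find_in(camera, query): "uv" ([column, row] in pixels, amid what is visible of it).
The state is a dict: "time": time; "qpos": joint angles; "dq": joint speeds; "joint_efforts": joint torques, N m; "eef_pos": TCP position; "tcp_rot": TCP orientation; "contact_force": force on the tool from outside, world axes, zero at the start; "wrist_torque": the same for the moment, N m; "opening": opening from 0.0 (shut) to 1.0 (fully open); "finger_force": force on a finger pad.
Only numpy, scipy, OpenCV 4.12 (cv2) and the standard library are available. Lean on these libraries where they do the work, as an engineer would, in place of code of your own. Each camera call takes 0.05 s, during which the arm holds its last target. There are 200 camera calls.

## Working session

There is one attempt and no reset: what is moved stays moved. The work goes in short steps, Python scripts to look and compute and a tool call to move; the robot and the scene stay as the last step left them, time stands still between calls to the robot, and variables do not carry over. Pictures are saved under pics/ and viewed, at most 14 in all, crops included, and the job is handed in when it is done.

Besides the shell and the picture viewer there is one more tool, called as name(argument=value, ...), one argument or row to a line, values as JSON. carry_out: Moves the arm, as the interface text tells. Its arguments: {"type":"object","properties":{"deltas":{"type":"array"},"grip":{"type":"number"},"grip_force":{"type":"number"}},"required":["deltas"]}

```bash
mkdir -p pics; ls
cat > h.py <<'E'
import numpy as np, cv2
from scipy.spatial.transform import Rotation as R
from plant import ctrl
def T_tool(s):
    T=np.eye(4);T[:3,:3]=R.from_quat(s['tcp_rot']).as_matrix();T[:3,3]=s['eef_pos'];return T
def grab(name):
    s=ctrl.get_state(); im,d=ctrl.read_camera(name); m=ctrl.camera_model(name)
    if name=='wrist': C2W=T_tool(s)@np.array(m['hand_eye'])
    else: C2W=np.linalg.inv(np.array(m['extrinsics']))
    K=np.array(m['intrinsics']); return im,d,K,C2W
def save(im,fn): cv2.imwrite('pics/'+fn,cv2.cvtColor(im,cv2.COLOR_RGB2BGR))
def cloud(d,K,C2W):
    v,u=np.mgrid[:d.shape[0],:d.shape[1]]
    P=np.stack([(u-K[0,2])/K[0,0]*d,(v-K[1,2])/K[1,1]*d,d],-1)
    W=P@C2W[:3,:3].T+C2W[:3,3]; W[d<=0]=np.nan; return W
def atz(uv,z,K,C2W):
    r=C2W[:3,:3]@np.linalg.inv(K)@np.array([uv[0],uv[1],1.]); o=C2W[:3,3]
    return o+r*(z-o[2])/r[2]
def proj(p,K,C2W):
    c=np.linalg.inv(C2W)@np.append(p,1); q=K@c[:3]; return q[:2]/q[2]
def delta(pos,yaw=None):
    "tool-frame shift to reach world pos with tool down; yaw = world angle of tool x"
    s=ctrl.get_state();T=T_tool(s);d=T[:3,:3].T@(np.array(pos)-T[:3,3]);print('shift',d.round(4))
    if yaw is not None:
        Rt=np.array([[np.cos(yaw),np.sin(yaw),0],[np.sin(yaw),-np.cos(yaw),0],[0,0,-1]])
        print('rot',R.from_matrix(T[:3,:3].T@Rt).as_rotvec().round(4))
E
cat > a.py <<'E'
from h import *
s=ctrl.get_state();print(s); print(T_tool(s).round(3))
for c in ['top','side']:
    im,d,K,C=grab(c);save(im,c+'0.png');print(c,K.round(1).tolist(),C.round(3).tolist())
    W=cloud(d,K,C)
    for q in ['lid','pot_lip','pot_handle','pawl_tip','start_button_top','nut0','bolt','tumbler']:
        for r in ctrl.find_in(c,q)[:9]:
            u,v=r['uv'];print(c,q,round(r['score'],2),np.round((u,v)),W[int(v),int(u)].round(3))
E
python3 a.py; python3 -c "
from h import *
print(ctrl.camera_model('wrist'))"
```

```text
pics
{'time': 0.0, 'qpos': array([-1.28599280e+00,  2.87206623e-01,  1.57817020e+00,  1.64741609e-05,
        1.27862249e+00, -1.50011154e-01]), 'dq': array([ 0.00019015,  0.00022553,  0.00019857, -0.00057584,  0.00029531,
       -0.0002163 ]), 'joint_efforts': array([ 1.78768369e-04, -4.05977941e+01, -2.92626446e+01, -1.62796832e-04,
        5.73025012e-03,  2.27073315e-06]), 'eef_pos': array([ 0.28417483, -0.61153902,  0.22992357]), 'tcp_rot': array([ 9.76459770e-01,  2.15696243e-01, -7.31709255e-05, -1.20112445e-03]), 'contact_force': array([-0.54280187,  0.65768239, -0.85255356]), 'wrist_torque': array([ 0.00114661,  0.02406146, -0.02664778]), 'finger_force': 0.0, 'opening': 1.0029940771492565}
[[ 0.907  0.421 -0.001  0.284]
 [ 0.421 -0.907  0.002 -0.612]
 [ 0.    -0.002 -1.     0.23 ]
 [ 0.     0.     0.     1.   ]]
top [[465.6, 0.0, 320.8], [0.0, 465.6, 199.2], [0.0, 0.0, 1.0]] [[0.019, -0.997, 0.079, 0.394], [-1.0, -0.019, 0.001, 0.094], [0.0, -0.079, -0.997, 1.085], [0.0, 0.0, 0.0, 1.0]]
top lid 0.8 [355. 162.] [0.551 0.029 0.133]
top lid 0.4 [336. 161.] [0.557 0.067 0.092]
t
[... 1190 characters left out ...]
213. 316.] [0.597 0.357 0.012]
side bolt 0.55 [258. 322.] [0.517 0.346 0.013]
side bolt 0.55 [351. 137.] [ 0.486 -0.156  0.099]
side tumbler 0.7 [311. 197.] [0.519 0.053 0.063]
{'intrinsics': array([[285.3884282 ,   0.        , 318.2332603 ],
       [  0.        , 285.3884282 , 194.31753555],
       [  0.        ,   0.        ,   1.        ]]), 'hand_eye': array([[-1.29664352e-03, -9.57870200e-01, -2.87198536e-01,
         7.33430337e-02],
       [ 9.99998577e-01, -1.55197782e-03,  6.61394840e-04,
        -1.08507703e-03],
       [-1.07925617e-03, -2.87197270e-01,  9.57870849e-01,
        -1.43333608e-01],
       [ 0.00000000e+00,  0.00000000e+00,  0.00000000e+00,
         1.00000000e+00]])}
```

View pics/top0.png

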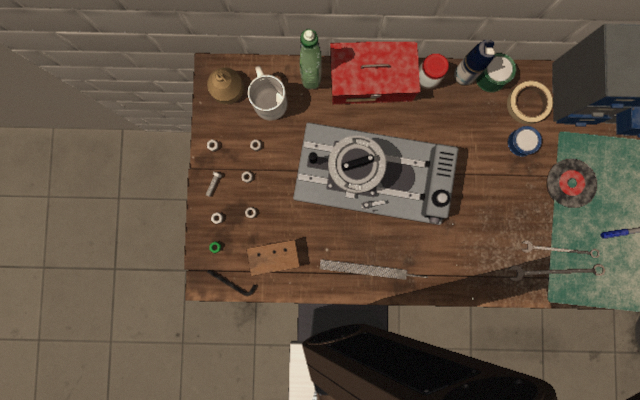

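View pics/side0.png

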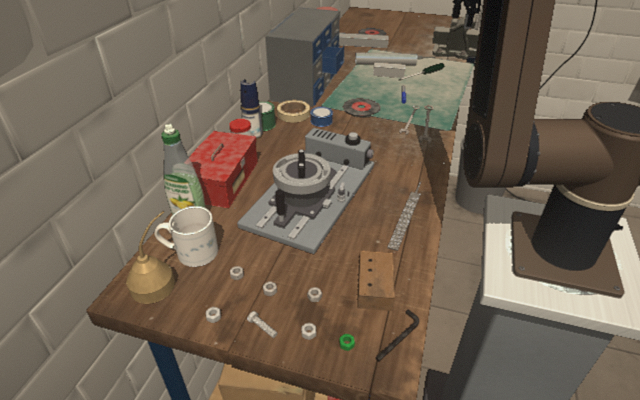

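Top view: five bare-steel nuts at (212,145), (255,145), (247,177), (217,218) and (250,213). The green look-alike is at (215,247), to be left alone, and the bolt is at (213,183). The pot is at (357,163) with its handle at (315,158), and the button is at (442,198). Tumbler +x points image right, slightly down.

```bash
cat > m.py <<'E'
from h import *
im,d,K,C=grab('top'); W=cloud(d,K,C)
def band(lo,hi,x0,x1,y0,y1):
    z=W[...,2]; return (z>lo)&(z<hi)&(W[...,0]>x0)&(W[...,0]<x1)&(W[...,1]>y0)&(W[...,1]<y1)
def rect(m,n):
    P=W[m][:,:2].astype(np.float32)*1000; r=cv2.minAreaRect(P); print(n,len(P),np.round(r[0],1),np.round(r[1],1),round(r[2],1),'zmed',np.median(W[m][:,2]).round(4))
rect(band(.012,.036,.43,.67,-.2,.2)|band(.06,.11,.43,.67,-.2,-.1),'plinth')
rect(band(.122,.15,.45,.65,-.05,.12),'bar')
c=band(.098,.116,.45,.65,-.03,.11); P=W[c][:,:2].astype(np.float32)*1000
print('collar',cv2.minEnclosingCircle(P),P.mean(0)); 
rect(band(.1,.12,.5,.6,.1,.17),'handle')
# nuts
for uv in [(212,145),(255,145),(247,177),(217,218),(250,213),(215,247),(213,183)]:
    print(uv,atz(uv,.013,K,C).round(4))
b=cv2.resize(im[110:270,190:470],None,fx=2.85,fy=2.85,interpolation=cv2.INTER_CUBIC);save(b,'topcrop.png')
E
python3 m.py
```

```text
plinth 8767 [542.  -21.9] [344.4 185.5] 81.6 zmed 0.0241
bar 240 [548.8  22.3] [14.2 67.3] 18.8 zmed 0.1348
collar ((549.1377563476562, 38.1700325012207), 74.73377990722656) [548.2263    25.373297]
handle 59 [563.4 115.2] [17.6 14.9] 0.6 zmed 0.1114
(212, 145) [0.6015 0.352  0.013 ]
(255, 145) [0.6035 0.2518 0.013 ]
(247, 177) [0.528  0.2681 0.013 ]
(217, 218) [0.4316 0.3341 0.013 ]
(250, 213) [0.4446 0.2585 0.013 ]
(215, 247) [0.3651 0.3362 0.013 ]
(213, 183) [0.5125 0.3464 0.013 ]
```

View pics/topcrop.png

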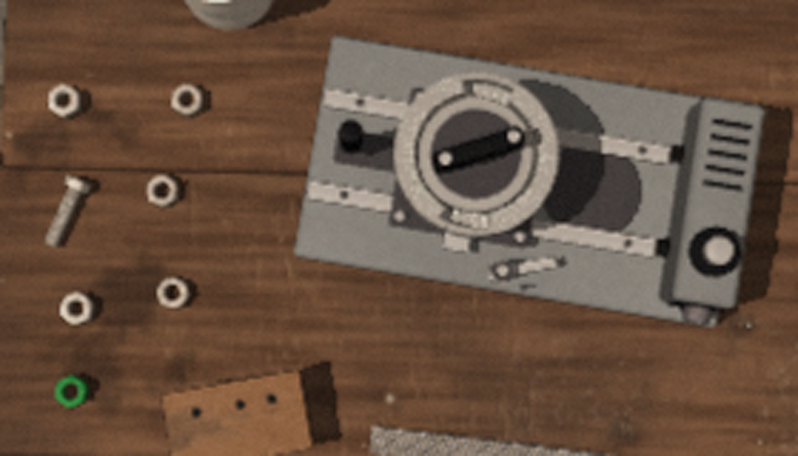

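The crop confirms it: five bare nuts, crop pixels (64,100), (187,98), (163,190), (76,308) and (174,292), match "bare steel". The only look-alike is green, at (70,391). The bar's long axis is at 108.8° in world (z 0.135 matches), 63° clockwise of the slots. I'll move above the lid.

```bash
python3 -c "
from h import *
delta([0.549,0.022,0.235],np.radians(108.8))"
```

```text
shift [ 0.5071 -0.4637 -0.0037]
rot [-0.     -0.     -1.4642]
```

carry_out(
  deltas=[0.039, -0.0357, 0, 0, 0, 0, 0.078, -0.0714, 0, 0, 0, 0, 0.117, -0.107, 0, 0, 0, 0, 0.156, -0.1427, 0, 0, 0, 0, 0.195, -0.1785, 0, 0, 0, 0],
)

```text
time: 1.58
eef_pos: [0.3865, -0.3666, 0.2316]
tcp_rot: [0.976, 0.216, 0.0, 0.0]
contact_force: [0.3, 0.2, 0.6]
opening: 0.999
finger_force: 0.0
```

carry_out(
  deltas=[0.039, -0.0357, 0, 0, 0, 0, 0.078, -0.0714, 0, 0, 0, 0, 0.117, -0.107, 0, 0, 0, 0, 0.156, -0.1427, 0, 0, 0, 0, 0.195, -0.1785, 0, 0, 0, 0],
)

```text
time: 2.2
eef_pos: [0.4882, -0.1225, 0.2318]
tcp_rot: [0.976, 0.216, 0.0, 0.0]
contact_force: [0.2, -0.6, 0.4]
opening: 1.001
finger_force: 0.0
```

carry_out(
  deltas=[0.039, -0.0357, 0, 0, 0, 0, 0.078, -0.0714, 0, 0, 0, 0, 0.117, -0.1067, -0.004, 0, 0, 0, 0.117, -0.1067, -0.004, 0, 0, -0.16, 0.117, -0.1067, -0.004, 0, 0, -0.32],
)

```text
time: 2.82
eef_pos: [0.549, 0.023, 0.2354]
tcp_rot: [0.928, 0.372, 0.0, 0.0]
contact_force: [0.2, -0.2, -0.1]
opening: 1.001
finger_force: 0.0
```

carry_out(
  deltas=[0, 0, 0, 0, 0, -0.16, 0, 0, 0, 0, 0, -0.32, 0, 0, 0, 0, 0, -0.48, 0, 0, 0, 0, 0, -0.64, 0, 0, 0, 0, 0, -0.8],
)

```text
time: 3.45
eef_pos: [0.5489, 0.022, 0.2354]
tcp_rot: [0.711, 0.703, 0.0, 0.0]
contact_force: [0.0, -0.1, -0.6]
opening: 1.0
finger_force: 0.0
```

carry_out(
  deltas=[0, 0, 0, 0, 0, -0.16, 0, 0, 0, 0, 0, -0.32, 0, 0, 0, 0, 0, -0.344, 0, 0, 0, 0, 0, -0.344],
)

```text
time: 3.95
eef_pos: [0.5489, 0.0219, 0.2354]
tcp_rot: [0.583, 0.813, 0.0, 0.0]
contact_force: [0.3, 0.1, 0.3]
opening: 1.005
finger_force: 0.0
```

```bash
cat > w.py <<'E'
from h import *
import sys
im,d,K,C=grab('wrist'); save(im,sys.argv[1]); W=cloud(d,K,C)
s=ctrl.get_state(); print(s['eef_pos'].round(4),s['qpos'].round(2),T_tool(s)[:3,:3].round(3).tolist())
z=W[...,2]
m=(z>.126)&(z<.145); P=W[m][:,:2].astype(np.float32)*1000; r=cv2.minAreaRect(P);print('bar',r,np.median(z[m]))
m=(z>.103)&(z<.111); P=W[m][:,:2].astype(np.float32)*1000; print('collar',cv2.minEnclosingCircle(P),np.median(z[m]))
E
python3 w.py w1.png
```

```text
[0.5489 0.022  0.2354] [-0.14  0.01  1.88  0.    1.25 -0.47] [[-0.32, 0.947, 0.0], [0.947, 0.32, 0.0], [-0.0, 0.0, -1.0]]
bar ((725.5183715820312, 35.81101989746094), (236.4209747314453, 356.4656982421875), 63.20956802368164) 0.13554069302632485
collar ((684.4965209960938, -35.718894958496094), 207.45974731445312) 0.10705081662350047
```

```bash
cat > w2.py <<'E'
from h import *
im,d,K,C=grab('wrist'); W=cloud(d,K,C); z=W[...,2]
near=np.hypot(W[...,0]-.549,W[...,1]-.022)<.064
m=near&(z>.127)&(z<.145); P=W[m][:,:2].astype(np.float32)*1000; print('bar',cv2.minAreaRect(P),np.median(z[m]))
m=near&(z>.1045)&(z<.1095); 
P=W[m][:,:2]*1000; rr=P-[549,22]
P=P[np.hypot(*rr.T)>44]; A=np.c_[2*P,np.ones(len(P))]
# outer edge by angle
a=np.arctan2(P[:,1]-22,P[:,0]-549); rad=np.hypot(P[:,0]-549,P[:,1]-22)
pts=[]
for k in np.arange(-np.pi,np.pi,.1):
    q=(a>=k)&(a<k+.1)
    if q.sum()>8: i=np.where(q)[0][np.argmax(rad[q])]; pts.append(P[i])
pts=np.array(pts); x=np.linalg.lstsq(np.c_[2*pts,np.ones(len(pts))],(pts**2).sum(1),rcond=None)[0]
print('outer',x[:2],np.sqrt(x[2]+x[0]**2+x[1]**2),len(pts))
E
python3 w2.py
```

```text
bar ((549.132080078125, 21.63946533203125), (13.777383804321289, 67.55155944824219), 19.082115173339844) 0.13557314949617036
outer [549.45245559  21.22460999] 60.94977017027954 63
```

View pics/w1.png

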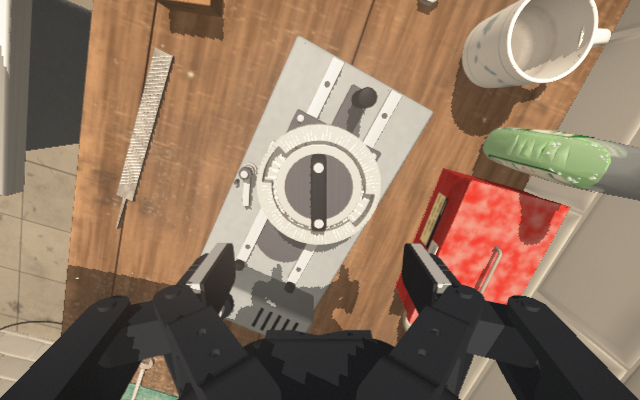

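Wrist view: the grip bar at (318,190) is in line with the tool's x axis. The pot axis is at (0.549,0.021) and the collar radius of 61 mm agrees with the 122 mm given. I'll grip the bar next.

carry_out(
  deltas=[0, 0, 0.03, 0, 0, 0, 0, 0, 0.06, 0, 0, 0, 0, 0, 0.09, 0, 0, 0, 0, 0, 0.115, 0, 0, 0, 0, 0, 0.126, 0, 0, 0],
  grip=45,
)

```text
time: 4.68
eef_pos: [0.5479, 0.0221, 0.1076]
tcp_rot: [0.583, 0.813, -0.001, -0.001]
contact_force: [-0.1, -0.7, 0.4]
opening: 0.448
finger_force: 0.0
```

carry_out(
  deltas=[0, 0, 0, 0, 0, 0, 0, 0, 0, 0, 0, 0, 0, 0, 0, 0, 0, 0, 0, 0, 0, 0, 0, 0, 0, 0, 0, 0, 0, 0],
  grip=0,
  grip_force=60,
)

```text
time: 5.3
eef_pos: [0.5492, 0.0219, 0.11]
tcp_rot: [0.582, 0.813, 0.0, 0.0]
contact_force: [-0.1, -0.5, -0.1]
opening: 0.152
finger_force: 60.8
```

carry_out(
  deltas=[0, 0, 0, 0, 0, 0, 0, 0, 0, 0, 0, 0, 0, 0, 0, 0, 0, 0, 0, 0, 0, 0, 0, 0, 0, 0, 0, 0, 0, 0],
)

```text
time: 5.92
eef_pos: [0.5493, 0.0219, 0.11]
tcp_rot: [0.582, 0.813, 0.0, 0.0]
contact_force: [-1.3, 0.9, 4.9]
opening: 0.153
finger_force: 61.6
```

carry_out(
  deltas=[0, 0, 0, 0, 0, -0.12, 0, 0, 0, 0, 0, -0.24, 0, 0, 0, 0, 0, -0.36, 0, 0, 0, 0, 0, -0.48, 0, 0, 0, 0, 0, -0.6],
)

```text
time: 6.55
eef_pos: [0.5497, 0.0217, 0.11]
tcp_rot: [0.314, 0.949, 0.0, 0.001]
contact_force: [-0.3, 0.9, 4.0]
opening: 0.157
finger_force: 61.5
```

carry_out(
  deltas=[0, 0, 0, 0, 0, -0.12, 0, 0, 0, 0, 0, -0.24, 0, 0, 0, 0, 0, -0.36, 0, 0, 0, 0, 0, -0.49, 0, 0, 0, 0, 0, -0.49],
)

```text
time: 7.18
eef_pos: [0.5497, 0.0217, 0.11]
tcp_rot: [0.077, 0.997, -0.0, 0.001]
contact_force: [0.5, 0.4, 4.4]
opening: 0.153
finger_force: 61.5
```

```bash
python3 -c "
from h import *
s=ctrl.get_state();T=T_tool(s);print(s['eef_pos'],s['contact_force'],s['wrist_torque'],np.degrees(np.arctan2(T[1,0],T[0,0])),s['qpos'])"; python3 w2.py
```

```text
[0.54965846 0.0217474  0.10999719] [0.47487494 0.39771092 4.44588618] [0.10078641 0.01335482 0.13290841] 171.19609814174333 [-1.44867407e-01  1.46324967e-01  1.97965274e+00 -1.46667690e-04
  1.01354765e+00 -1.56192911e+00]
bar ((549.4306030273438, 20.273035049438477), (38.02991485595703, 66.71952056884766), 62.21741485595703) 0.13560679717114543
outer [548.13754137  21.84608033] 59.917181540817 49
```

carry_out(
  deltas=[0, 0, -0.005, 0, 0, 0, 0, 0, -0.01, 0, 0, 0, 0, 0, -0.015, 0, 0, 0, 0, 0, -0.02, 0, 0, 0, 0, 0, -0.02, 0, 0, 0],
)

```text
time: 7.85
eef_pos: [0.5492, 0.0219, 0.1299]
tcp_rot: [0.076, 0.997, -0.0, 0.001]
contact_force: [0.7, -0.2, -3.7]
opening: 0.15
finger_force: 60.3
```

Run:
```python
from h import *
im,d,K,C=grab('top'); W=cloud(d,K,C)
m=(np.hypot(W[...,0]-.44,W[...,1]+.26)<.075); print(np.nanpercentile(W[m][:,2],[1,50,99]),m.sum())
delta([.44,-.26,.19])
```

```text
[-0.00426661  0.00024945  0.00505463] 3132
shift [ 0.0648 -0.2952 -0.0604]
```

carry_out(
  deltas=[0, 0, -0.02, 0, 0, 0, 0, 0, -0.04, 0, 0, 0, 0, 0, -0.06, 0, 0, 0, 0.005, -0.023, -0.06, 0, 0, 0, 0.0145, -0.066, -0.06, 0, 0, 0],
)

```text
time: 8.52
eef_pos: [0.5245, -0.0409, 0.1896]
tcp_rot: [0.075, 0.997, 0.0, 0.0]
contact_force: [1.0, -0.8, -4.4]
opening: 0.151
finger_force: 60.3
```

carry_out(
  deltas=[0.0105, -0.048, 0, 0, 0, 0, 0.021, -0.096, 0, 0, 0, 0, 0.0315, -0.144, 0, 0, 0, 0, 0.042, -0.192, 0, 0, 0, 0, 0.05, -0.229, 0, 0, 0, 0],
)

```text
time: 9.15
eef_pos: [0.4392, -0.2614, 0.1892]
tcp_rot: [0.077, 0.997, -0.0, -0.0]
contact_force: [1.4, -0.9, -3.1]
opening: 0.147
finger_force: 60.2
```

carry_out(
  deltas=[0, 0, 0.04, 0, 0, 0, 0, 0, 0.08, 0, 0, 0, 0, 0, 0.12, 0, 0, 0, 0, 0, 0.15, 0, 0, 0, 0, 0, 0.16, 0, 0, 0],
)

```text
time: 9.78
eef_pos: [0.4388, -0.2586, 0.0271]
tcp_rot: [0.076, 0.997, 0.001, -0.002]
contact_force: [0.0, 0.2, -3.1]
opening: 0.151
finger_force: 60.2
```

carry_out(
  deltas=[0, 0, 0.004, 0, 0, 0, 0, 0, 0.008, 0, 0, 0, 0, 0, 0.009, 0, 0, 0, 0, 0, 0.009, 0, 0, 0],
)

```text
time: 10.28
eef_pos: [0.4406, -0.2601, 0.021]
tcp_rot: [0.076, 0.997, -0.0, 0.001]
contact_force: [-0.0, -0.0, -3.3]
opening: 0.153
finger_force: 60.3
```

carry_out(
  deltas=[0, 0, 0.002, 0, 0, 0, 0, 0, 0.003, 0, 0, 0, 0, 0, 0.003, 0, 0, 0],
)

```text
time: 10.65
eef_pos: [0.4404, -0.26, 0.018]
tcp_rot: [0.076, 0.997, -0.0, -0.0]
contact_force: [-2.7, 1.9, 2.7]
opening: 0.146
finger_force: 61.2
```

carry_out(
  deltas=[0, 0, 0, 0, 0, 0, 0, 0, 0, 0, 0, 0, 0, 0, 0, 0, 0, 0, 0, 0, 0, 0, 0, 0],
  grip=45,
)

```text
time: 11.15
eef_pos: [0.4403, -0.2599, 0.0173]
tcp_rot: [0.076, 0.997, -0.0, 0.0]
contact_force: [0.3, -0.7, -0.4]
opening: 0.451
finger_force: 0.0
```

carry_out(
  deltas=[0, 0, -0.03, 0, 0, 0, 0, 0, -0.08, 0, 0, 0, 0, 0, -0.13, 0, 0, 0, 0, 0, -0.18, 0, 0, 0, 0, 0, -0.2, 0, 0, 0],
)

```text
time: 11.78
eef_pos: [0.4415, -0.2608, 0.2215]
tcp_rot: [0.076, 0.997, -0.002, 0.003]
contact_force: [-0.2, -0.2, -0.6]
opening: 0.445
finger_force: 0.0
```

```bash
cat > n.py <<'E'
from h import *
im,d,K,C=grab('top'); save(im,'topnow.png'); W=cloud(d,K,C); z=W[...,2]
near=np.hypot(W[...,0]-.44,W[...,1]+.26)<.07
m=near&(z>.034)&(z<.05); print('bar',cv2.minAreaRect(W[m][:,:2].astype(np.float32)*1000),np.median(z[m]))
m=near&(z>.008)&(z<.018); print('disc',m.sum(),np.median(z[m]))
res=[]
for r in ctrl.find_in('top','nut0'):
    p=atz(r['uv'],.013,K,C); u,v=map(int,r['uv']); print('net',round(r['score'],2),np.round(r['uv']),p.round(4))
# refine from depth: bodies on the bench in the nut area
a=((z>.006)&(z<.022)&(W[...,0]>.33)&(W[...,0]<.66)&(W[...,1]>.2)&(W[...,1]<.42)).astype(np.uint8)
hs=cv2.cvtColor(im,cv2.COLOR_RGB2HSV)
n,l,st,ct=cv2.connectedComponentsWithStats(a)
for i in range(1,n):
    if st[i,4]>15:
        q=l==i; print('blob',st[i,4],ct[i].round(1),atz(ct[i],.010,K,C).round(4),'sat',np.median(hs[q][:,1]))
s=ctrl.get_state();T=T_tool(s);print(s['eef_pos'],T[:3,:3].round(3).tolist())
E
python3 n.py
```

```text
bar ((440.7833251953125, -257.7908935546875), (15.158034324645996, 67.2981948852539), 81.68412780761719) 0.0424374996418907
disc 820 0.013593173909062561
net 0.65 [240. 176.] [0.5293 0.2836 0.013 ]
net 0.59 [254. 146.] [0.6022 0.2553 0.013 ]
net 0.56 [256. 212.] [0.446  0.2445 0.013 ]
net 0.46 [209. 247.] [0.3642 0.349  0.013 ]
net 0.19 [352. 166.] [0.5586 0.0261 0.013 ]
blob 76 [254.9 145.1] [0.6038 0.2524 0.01  ] sat 56.0
blob 71 [222.9 149.7] [0.5915 0.3269 0.01  ] sat 47.0
blob 74 [246.  176.8] [0.5288 0.2708 0.01  ] sat 55.0
blob 125 [212.6 183.4] [0.512  0.3481 0.01  ] sat 51.0
blob 70 [250.  212.7] [0.4455 0.259  0.01  ] sat 55.0
blob 77 [216.1 218.1] [0.4315 0.3369 0.01  ] sat 47.0
blob 78 [214.1 247.2] [0.3645 0.3389 0.01  ] sat 148.5
[ 0.44157384 -0.26096821  0.22079234] [[-0.988, 0.152, 0.005], [0.152, 0.988, -0.005], [-0.006, -0.004, -1.0]]
```

The lid stands on the bench at height 0 and level (bar top at z 0.042). One nut was knocked to px (223,150), world (0.592,0.327). Next is a wrist look over the nut field.

carry_out(
  deltas=[-0.0016, 0.055, -0.006, 0, 0, 0, -0.003, 0.11, -0.012, 0, 0, 0, -0.005, 0.165, -0.018, 0, 0, 0, -0.0065, 0.22, -0.024, 0, 0, 0, -0.008, 0.275, -0.03, 0, 0, 0],
)

```text
time: 12.5
eef_pos: [0.4893, 0.0126, 0.2456]
tcp_rot: [0.076, 0.997, 0.0, -0.001]
contact_force: [1.3, -0.3, -0.5]
opening: 0.45
finger_force: 0.0
```

carry_out(
  deltas=[-0.0016, 0.055, 0, 0, 0, 0, -0.003, 0.11, 0, 0, 0, 0, -0.005, 0.165, 0, 0, 0, 0, -0.0065, 0.22, 0, 0, 0, 0, -0.0065, 0.222, 0, 0, 0, 0.16],
)

```text
time: 13.12
eef_pos: [0.5292, 0.2323, 0.2447]
tcp_rot: [0.156, 0.988, -0.0, -0.002]
contact_force: [0.7, -0.3, -0.5]
opening: 0.45
finger_force: 0.0
```

carry_out(
  deltas=[0, 0, 0, 0, 0, 0.16, 0, 0, 0, 0, 0, 0.32, 0, 0, 0, 0, 0, 0.48, 0, 0, 0, 0, 0, 0.64, 0, 0, 0, 0, 0, 0.8],
)

```text
time: 13.75
eef_pos: [0.5294, 0.229, 0.2448]
tcp_rot: [0.53, 0.848, -0.001, -0.001]
contact_force: [0.8, 0.1, 1.3]
opening: 0.447
finger_force: 0.0
```

carry_out(
  deltas=[0, 0, 0, 0, 0, 0.16, 0, 0, 0, 0, 0, 0.32, 0, 0, 0, 0, 0, 0.46, 0, 0, 0, 0, 0, 0.46, 0, 0, 0, 0, 0, 0.46],
)

```text
time: 14.38
eef_pos: [0.5298, 0.2291, 0.2461]
tcp_rot: [0.707, 0.707, -0.001, -0.0]
contact_force: [-0.4, 0.1, -0.4]
opening: 0.448
finger_force: 0.0
```

```bash
cat > nw.py <<'E'
from h import *
import sys
im,d,K,C=grab('wrist'); 
if len(sys.argv)>1: save(im,sys.argv[1])
W=cloud(d,K,C); z=W[...,2]; hs=cv2.cvtColor(im,cv2.COLOR_RGB2HSV)
a=((z>.005)&(z<.022)&(W[...,0]>.33)&(W[...,0]<.66)&(W[...,1]>.19)&(W[...,1]<.42)).astype(np.uint8)
n,l,st,ct=cv2.connectedComponentsWithStats(a)
for i in range(1,n):
    if st[i,4]<60: continue
    q=l==i; T=W[q&(z>.009)]; P=T[:,:2]
    if len(P)<20: continue
    hull=cv2.convexHull((P*1e5).astype(np.int32))[:,0]/1e5
    h=cv2.convexHull((P*1e5).astype(np.int32)); M=cv2.moments(h); c=np.array([M['m10'],M['m01']])/M['m00']/1e5
    # hexagon yaw: angle of flat normal minimising width (mod 60)
    th=np.radians(np.arange(0,60,1)); w=[sum(np.ptp(hull@[np.cos(t+k*np.pi/3),np.sin(t+k*np.pi/3)]) for k in range(3))/3 for t in th]
    j=int(np.argmin(w))
    print('blob',st[i,4],ct[i].round(0),'c',c.round(4),'ztop',np.percentile(T[:,2],80).round(4),'flatnormal',j,'w',round(min(w)*1e3,1),round(max(w)*1e3,1),'sat',np.median(hs[q][:,1]))
s=ctrl.get_state();T=T_tool(s);print(s['time'],s['eef_pos'].round(4),'yaw',np.degrees(np.arctan2(T[1,0],T[0,0])).round(2),T[:3,:3].round(3).tolist(),s['qpos'].round(2))
E
python3 nw.py w3.png
```

```text
blob 518 [304.  71.] c [0.5135 0.347 ] ztop 0.0154 flatnormal 1 w 43.4 45.8 sat 46.0
blob 329 [186.  79.] c [0.365  0.3375] ztop 0.0141 flatnormal 23 w 24.2 26.4 sat 150.0
blob 292 [240.  81.] c [0.4321 0.336 ] ztop 0.0143 flatnormal 21 w 23.9 26.2 sat 21.0
blob 259 [368.  88.] c [0.5916 0.3267] ztop 0.0138 flatnormal 30 w 23.3 26.1 sat 19.0
blob 217 [318. 135.] c [0.529  0.2699] ztop 0.0144 flatnormal 32 w 23.6 26.1 sat 30.0
blob 240 [255. 144.] c [0.4462 0.2583] ztop 0.0142 flatnormal 49 w 24.0 26.0 sat 35.0
blob 233 [375. 149.] c [0.6043 0.2518] ztop 0.0139 flatnormal 30 w 23.8 26.3 sat 33.0
blob 301 [200. 168.] c [0.3694 0.232 ] ztop 0.0196 flatnormal 14 w 44.2 49.5 sat 121.0
14.425 [0.5299 0.2291 0.2465] yaw 89.98 [[0.0, 1.0, -0.001], [1.0, -0.0, -0.0], [-0.0, -0.001, -1.0]] [0.23 0.06 1.81 0.   1.28 0.23]
```

View pics/w3.png

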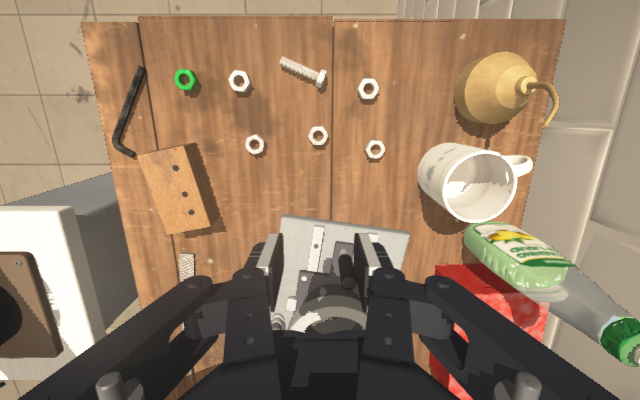

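The wrist view shows the five steel nuts at (239,81), (368,88), (318,135), (255,144) and (375,149), with the green one at (185,79) and the bolt at (305,70). Heights and widths (14 mm, 24/26 mm) agree with the sizes given. I'll start with nut A at (0.604,0.252).

```bash
cat > legs.py <<'E'
import numpy as np
def leg(p0,y0,p1,y1):
    d=np.subtract(p1,p0); c,s=np.cos(np.radians(y0)),np.sin(np.radians(y0))
    print(np.round([d[0]*c+d[1]*s,d[0]*s-d[1]*c,-d[2]],4),'rz',round(-np.radians(y1-y0),4),'len',round(float(np.linalg.norm(d)),3))
E
cat > p.py <<'E'
from legs import *
pot=np.array([.5492,.0215,0])
N=[('A',.6043,.2518,120,1),('B',.5916,.3267,60,1),('C',.529,.2699,122,-1),('D',.4462,.2583,79,-1),('E',.4321,.336,51,-1)]
cur=(np.array([.5299,.2291,.2465]),90)
for n,x,y,yw,sg in N:
    a=np.array([x,y,.10]); print(n,'approach',end=' ');leg(*cur,a,yw)
    up=np.array([x,y,.163]); o=sg*.015*np.array([np.cos(np.radians(yw)),np.sin(np.radians(yw)),0])
    q=pot+o+[0,0,.163]; print('  to pot',end=' ');leg(up,yw,q,yw); cur=(q,yw)
E
python3 p.py
```

```text
A approach [0.0227 0.0744 0.1465] rz -0.5236 len 0.166
  to pot [-0.1569 -0.1629 -0.    ] rz -0.0 len 0.226
B approach [0.2281 0.1893 0.063 ] rz 1.0472 len 0.303
  to pot [-0.2705  0.1159 -0.    ] rz -0.0 len 0.294
C approach [ 0.19   -0.1417  0.063 ] rz -1.0821 len 0.245
  to pot [-0.2364 -0.1145 -0.    ] rz -0.0 len 0.263
D approach [0.2704 0.0381 0.063 ] rz 0.7505 len 0.28
  to pot [-0.2278  0.1463 -0.    ] rz -0.0 len 0.271
E approach [ 0.3014 -0.175   0.063 ] rz 0.4887 len 0.354
  to pot [-0.1857  0.2889 -0.    ] rz -0.0 len 0.343
```

carry_out(
  deltas=[0.0046, 0.015, 0.03, 0, 0, -0.105, 0.009, 0.03, 0.06, 0, 0, -0.21, 0.0137, 0.045, 0.09, 0, 0, -0.315, 0.0182, 0.06, 0.12, 0, 0, -0.42, 0.0227, 0.0744, 0.1465, 0, 0, -0.5236],
)

```text
time: 15.05
eef_pos: [0.6048, 0.2518, 0.0993]
tcp_rot: [0.499, 0.867, -0.0, -0.0]
contact_force: [0.3, -0.8, 0.7]
opening: 0.453
finger_force: 0.0
```

carry_out(
  deltas=[0, 0, 0.03, 0, 0, 0, 0, 0, 0.06, 0, 0, 0, 0, 0, 0.085, 0, 0, 0, 0, 0, 0.0965, 0, 0, 0, 0, 0, 0.0965, 0, 0, 0],
)

```text
time: 15.68
eef_pos: [0.6041, 0.2516, 0.0035]
tcp_rot: [0.501, 0.866, -0.001, -0.001]
contact_force: [0.6, 1.5, -0.3]
opening: 0.449
finger_force: 0.0
```

carry_out(
  deltas=[0, 0, 0, 0, 0, 0, 0, 0, 0, 0, 0, 0, 0, 0, 0, 0, 0, 0, 0, 0, 0, 0, 0, 0, 0, 0, 0, 0, 0, 0],
  grip=0,
  grip_force=50,
)

```text
time: 16.3
eef_pos: [0.6057, 0.252, 0.0058]
tcp_rot: [0.501, 0.866, 0.001, 0.001]
contact_force: [-0.6, -0.6, 5.5]
opening: 0.255
finger_force: 49.6
```

carry_out(
  deltas=[0, 0, -0.02, 0, 0, 0, 0, 0, -0.06, 0, 0, 0, 0, 0, -0.11, 0, 0, 0, 0, 0, -0.16, 0, 0, 0, 0, 0, -0.16, 0, 0, 0],
)

```text
time: 16.92
eef_pos: [0.6078, 0.2526, 0.1717]
tcp_rot: [0.501, 0.866, 0.004, 0.004]
contact_force: [0.5, -0.0, 0.2]
opening: 0.252
finger_force: 49.1
```

carry_out(
  deltas=[-0.0314, -0.0326, 0, 0, 0, 0, -0.0628, -0.0652, 0, 0, 0, 0, -0.094, -0.0977, 0, 0, 0, 0, -0.1255, -0.1303, 0, 0, 0, 0, -0.1569, -0.1629, 0, 0, 0, 0],
)

```text
time: 17.55
eef_pos: [0.54, 0.0334, 0.1634]
tcp_rot: [0.501, 0.866, -0.0, -0.001]
contact_force: [0.8, 0.3, -0.4]
opening: 0.254
finger_force: 49.1
```

carry_out(
  deltas=[0, 0, 0, 0, 0, 0, 0, 0, 0.025, 0, 0, 0, 0, 0, 0.05, 0, 0, 0, 0, 0, 0.069, 0, 0, 0, 0, 0, 0.069, 0, 0, 0],
)

```text
time: 18.18
eef_pos: [0.54, 0.0353, 0.0931]
tcp_rot: [0.501, 0.866, -0.001, -0.002]
contact_force: [-0.1, 0.1, -0.6]
opening: 0.254
finger_force: 49.2
```

carry_out(
  deltas=[0, 0, 0, 0, 0, 0, 0, 0, 0, 0, 0, 0, 0, 0, 0, 0, 0, 0, 0, 0, 0, 0, 0, 0],
  grip=38,
)

```text
time: 18.68
eef_pos: [0.5418, 0.0345, 0.0958]
tcp_rot: [0.501, 0.866, 0.0, 0.0]
contact_force: [0.4, -0.2, 0.0]
opening: 0.38
finger_force: 0.0
```

carry_out(
  deltas=[0, 0, -0.03, 0, 0, 0, 0, 0, -0.069, 0, 0, 0, 0, 0, -0.069, 0, 0, 0],
)

```text
time: 19.05
eef_pos: [0.5442, 0.0342, 0.1686]
tcp_rot: [0.501, 0.866, 0.002, 0.004]
contact_force: [-0.3, -1.2, -0.0]
opening: 0.38
finger_force: 0.0
```

```bash
cat > pot.py <<'E'
from h import *
import sys
im,d,K,C=grab('top'); W=cloud(d,K,C); z=W[...,2]
im2,d2,K2,C2=grab('wrist'); 
if len(sys.argv)>1: save(im2,sys.argv[1])
a=((z>.005)&(z<.022)&(W[...,0]>.33)&(W[...,0]<.66)&(W[...,1]>.2)&(W[...,1]<.42)).astype(np.uint8)
n,l,st,ct=cv2.connectedComponentsWithStats(a)
for i in range(1,n):
    if st[i,4]>15: print('blob',st[i,4],ct[i].round(1),atz(ct[i],.010,K,C).round(4))
s=ctrl.get_state();T=T_tool(s);print(s['time'],s['eef_pos'].round(4),'yaw',np.degrees(np.arctan2(T[1,0],T[0,0])).round(2),s['qpos'].round(2))
E
python3 pot.py w4.png
```

```text
blob 75 [222.9 149.8] [0.5913 0.3269 0.01  ]
blob 78 [246.1 176.7] [0.529  0.2707 0.01  ]
blob 130 [212.6 183.1] [0.5125 0.3479 0.01  ]
blob 74 [250.1 212.8] [0.4453 0.2588 0.01  ]
blob 76 [216.1 218. ] [0.4316 0.3369 0.01  ]
blob 78 [214.3 247.3] [0.3643 0.3385 0.01  ]
19.15 [0.5416 0.0345 0.1646] yaw 119.89 [-0.12  0.06  1.96 -0.    1.12 -0.64]
```

View pics/w4.png

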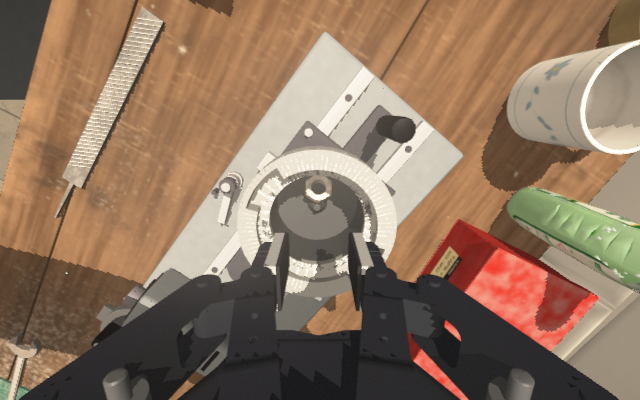

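Nut A is in the pot at px (318,187). Next is nut B.

carry_out(
  deltas=[0.0456, 0.0379, 0, 0, 0, 0.18, 0.0912, 0.0757, 0, 0, 0, 0.36, 0.1369, 0.1136, 0, 0, 0, 0.54, 0.1825, 0.1514, 0, 0, 0, 0.72, 0.2281, 0.1893, 0, 0, 0, 0.9],
  grip=45,
)

```text
time: 19.77
eef_pos: [0.5912, 0.3281, 0.1619]
tcp_rot: [0.828, 0.561, -0.002, -0.0]
contact_force: [-0.2, -0.2, -0.1]
opening: 0.45
finger_force: 0.0
```

carry_out(
  deltas=[0, 0, 0.02, 0, 0, 0.147, 0, 0, 0.07, 0, 0, 0.147, 0, 0, 0.12, 0, 0, 0.147, 0, 0, 0.15, 0, 0, 0.147, 0, 0, 0.159, 0, 0, 0.147],
)

```text
time: 20.4
eef_pos: [0.5887, 0.3254, 0.0004]
tcp_rot: [0.865, 0.502, -0.004, -0.001]
contact_force: [-0.3, 0.0, -0.4]
opening: 0.449
finger_force: 0.0
```

carry_out(
  deltas=[0, 0, 0, 0, 0, 0, 0, 0, 0, 0, 0, 0, 0, 0, 0, 0, 0, 0, 0, 0, 0, 0, 0, 0, 0, 0, 0, 0, 0, 0],
  grip=0,
)

```text
time: 21.02
eef_pos: [0.5922, 0.3267, 0.0058]
tcp_rot: [0.865, 0.502, 0.0, 0.0]
contact_force: [0.2, -0.2, 0.2]
opening: 0.25
finger_force: 48.9
```

carry_out(
  deltas=[0, 0, -0.02, 0, 0, 0, 0, 0, -0.06, 0, 0, 0, 0, 0, -0.11, 0, 0, 0, 0, 0, -0.158, 0, 0, 0, 0, 0, -0.158, 0, 0, 0],
)

```text
time: 21.65
eef_pos: [0.5955, 0.3281, 0.1719]
tcp_rot: [0.865, 0.502, 0.007, 0.001]
contact_force: [-0.2, 0.1, -0.1]
opening: 0.256
finger_force: 49.0
```

carry_out(
  deltas=[0, 0, 0, 0, 0, 0, 0, 0, 0, 0, 0, 0],
)

```text
time: 21.9
eef_pos: [0.5908, 0.3262, 0.1612]
tcp_rot: [0.865, 0.502, -0.002, -0.0]
contact_force: [0.5, -0.6, -0.7]
opening: 0.248
finger_force: 49.0
```

carry_out(
  deltas=[-0.0541, 0.0232, 0, 0, 0, 0, -0.1082, 0.0464, 0, 0, 0, 0, -0.1623, 0.0695, 0, 0, 0, 0, -0.2164, 0.0927, 0, 0, 0, 0, -0.2705, 0.1159, 0, 0, 0, 0],
)

```text
time: 22.52
eef_pos: [0.557, 0.0326, 0.1616]
tcp_rot: [0.865, 0.502, -0.001, -0.001]
contact_force: [0.6, 0.1, 0.2]
opening: 0.252
finger_force: 49.0
```

carry_out(
  deltas=[0, 0, 0, 0, 0, 0, 0, 0, 0.025, 0, 0, 0, 0, 0, 0.05, 0, 0, 0, 0, 0, 0.065, 0, 0, 0, 0, 0, 0.068, 0, 0, 0],
)

```text
time: 23.15
eef_pos: [0.5573, 0.035, 0.0935]
tcp_rot: [0.865, 0.502, -0.001, -0.001]
contact_force: [0.2, 0.2, -0.6]
opening: 0.257
finger_force: 49.0
```

carry_out(
  deltas=[0, 0, 0, 0, 0, 0, 0, 0, 0, 0, 0, 0, 0, 0, 0, 0, 0, 0, 0, 0, 0, 0, 0, 0],
  grip=38,
)

```text
time: 23.65
eef_pos: [0.5587, 0.0342, 0.0959]
tcp_rot: [0.865, 0.502, 0.0, 0.0]
contact_force: [0.1, 0.1, 0.1]
opening: 0.383
finger_force: 0.0
```

carry_out(
  deltas=[0, 0, -0.03, 0, 0, 0, 0, 0, -0.06, 0, 0, 0, 0, 0, -0.068, 0, 0, 0, 0, 0, -0.068, 0, 0, 0],
)

```text
time: 24.15
eef_pos: [0.5585, 0.0342, 0.1635]
tcp_rot: [0.865, 0.502, 0.0, 0.0]
contact_force: [-0.2, 0.1, -1.0]
opening: 0.381
finger_force: 0.0
```

```bash
python3 pot.py w5.png
python3 - <<'E'
import sys; sys.path.insert(0,'.')
from legs import *; from h import *
s=ctrl.get_state();T=T_tool(s);leg(s['eef_pos'],np.degrees(np.arctan2(T[1,0],T[0,0])),[.529,.2703,.163],122)
E
```

```text
blob 126 [212.5 183.3] [0.5122 0.3482 0.01  ]
blob 78 [246.1 176.8] [0.5289 0.2708 0.01  ]
blob 70 [250.1 212.7] [0.4455 0.2588 0.01  ]
blob 79 [216.1 218. ] [0.4318 0.3369 0.01  ]
blob 79 [214.2 247.2] [0.3646 0.3387 0.01  ]
24.25 [0.5575 0.0344 0.1618] yaw 60.23 [-0.12  0.1   1.92  0.    1.12  0.4 ]
[ 0.1907 -0.1419 -0.0012] rz -1.0781 len 0.238
```

carry_out(
  deltas=[0.0381, -0.0284, 0, 0, 0, -0.18, 0.0763, -0.0568, 0, 0, 0, -0.36, 0.1144, -0.0851, 0, 0, 0, -0.54, 0.1526, -0.1135, 0, 0, 0, -0.72, 0.1907, -0.1419, 0, 0, 0, -0.9],
  grip=45,
)

```text
time: 24.88
eef_pos: [0.5286, 0.2715, 0.1614]
tcp_rot: [0.558, 0.83, -0.001, -0.001]
contact_force: [0.2, 0.3, 0.5]
opening: 0.449
finger_force: 0.0
```

carry_out(
  deltas=[0, 0, 0.02, 0, 0, -0.178, 0, 0, 0.07, 0, 0, -0.178, 0, 0, 0.12, 0, 0, -0.178, 0, 0, 0.147, 0, 0, -0.178, 0, 0, 0.157, 0, 0, -0.178],
)

```text
time: 25.5
eef_pos: [0.5272, 0.2694, 0.0025]
tcp_rot: [0.485, 0.875, -0.002, -0.002]
contact_force: [0.3, 1.0, 0.2]
opening: 0.445
finger_force: 0.0
```

carry_out(
  deltas=[0, 0, 0, 0, 0, 0, 0, 0, 0, 0, 0, 0, 0, 0, 0, 0, 0, 0, 0, 0, 0, 0, 0, 0, 0, 0, 0, 0, 0, 0],
  grip=0,
)

```text
time: 26.12
eef_pos: [0.5301, 0.2704, 0.0068]
tcp_rot: [0.485, 0.875, 0.0, 0.0]
contact_force: [0.1, -0.9, -0.7]
opening: 0.257
finger_force: 49.0
```

carry_out(
  deltas=[0, 0, -0.02, 0, 0, 0, 0, 0, -0.06, 0, 0, 0, 0, 0, -0.11, 0, 0, 0, 0, 0, -0.148, 0, 0, 0, 0, 0, -0.157, 0, 0, 0],
)

```text
time: 26.75
eef_pos: [0.5319, 0.271, 0.1684]
tcp_rot: [0.485, 0.875, 0.003, 0.003]
contact_force: [0.1, 0.6, -0.8]
opening: 0.256
finger_force: 49.0
```

carry_out(
  deltas=[0, 0, 0, 0, 0, 0, 0, 0, 0, 0, 0, 0],
)

```text
time: 27.0
eef_pos: [0.5285, 0.2698, 0.161]
tcp_rot: [0.485, 0.875, -0.001, -0.001]
contact_force: [0.7, -0.1, -1.3]
opening: 0.261
finger_force: 49.0
```

carry_out(
  deltas=[-0.0473, -0.0229, 0, 0, 0, 0, -0.0946, -0.0458, 0, 0, 0, 0, -0.1418, -0.0687, 0, 0, 0, 0, -0.1891, -0.0916, 0, 0, 0, 0, -0.2364, -0.1145, 0, 0, 0, 0],
)

```text
time: 27.62
eef_pos: [0.5569, 0.0076, 0.1611]
tcp_rot: [0.485, 0.875, -0.001, -0.002]
contact_force: [0.4, -0.1, -0.2]
opening: 0.253
finger_force: 49.1
```

carry_out(
  deltas=[0, 0, 0, 0, 0, 0, 0, 0, 0.025, 0, 0, 0, 0, 0, 0.05, 0, 0, 0, 0, 0, 0.065, 0, 0, 0, 0, 0, 0.068, 0, 0, 0],
)

```text
time: 28.25
eef_pos: [0.5567, 0.01, 0.0934]
tcp_rot: [0.484, 0.875, -0.001, -0.002]
contact_force: [-0.1, -0.0, -0.1]
opening: 0.252
finger_force: 49.1
```

carry_out(
  deltas=[0, 0, 0, 0, 0, 0, 0, 0, 0, 0, 0, 0, 0, 0, 0, 0, 0, 0, 0, 0, 0, 0, 0, 0],
  grip=38,
)

```text
time: 28.75
eef_pos: [0.5584, 0.009, 0.0959]
tcp_rot: [0.485, 0.875, 0.0, 0.001]
contact_force: [-0.6, -0.5, -0.1]
opening: 0.38
finger_force: 0.0
```

carry_out(
  deltas=[0, 0, -0.03, 0, 0, 0, 0, 0, -0.06, 0, 0, 0, 0, 0, -0.068, 0, 0, 0, 0, 0, -0.068, 0, 0, 0],
)

```text
time: 29.25
eef_pos: [0.5581, 0.0091, 0.1635]
tcp_rot: [0.485, 0.875, 0.0, 0.0]
contact_force: [-0.5, 0.9, 0.0]
opening: 0.382
finger_force: 0.0
```

```bash
python3 pot.py w6.png
python3 - <<'E'
from legs import *; from h import *
s=ctrl.get_state();T=T_tool(s);leg(s['eef_pos'],np.degrees(np.arctan2(T[1,0],T[0,0])),[.446,.2585,.163],79)
E
```

```text
blob 129 [212.6 183.3] [0.5121 0.3481 0.01  ]
blob 72 [250.1 212.7] [0.4454 0.2588 0.01  ]
blob 77 [216.2 218. ] [0.4318 0.3367 0.01  ]
blob 80 [214.2 247.3] [0.3644 0.3387 0.01  ]
29.35 [0.5572 0.0092 0.1618] yaw 122.0 [-0.17  0.1   1.93 -0.    1.12 -0.72]
[ 0.2703  0.0378 -0.0012] rz 0.7505 len 0.273
```

View pics/w6.png

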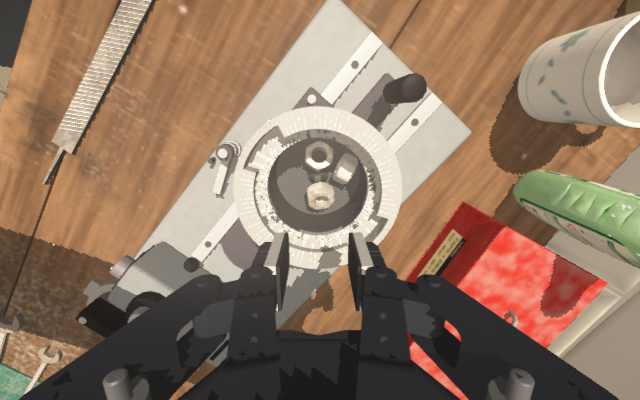

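The pot holds three nuts, at (318,155), (346,170) and (320,195). Next is nut D.

carry_out(
  deltas=[0.0541, 0.0076, 0, 0, 0, 0.15, 0.1081, 0.0151, 0, 0, 0, 0.3, 0.1622, 0.0227, 0, 0, 0, 0.45, 0.2162, 0.0302, 0, 0, 0, 0.6, 0.2703, 0.0378, 0, 0, 0, 0.7505],
  grip=45,
)

```text
time: 29.98
eef_pos: [0.4451, 0.2595, 0.1618]
tcp_rot: [0.773, 0.634, -0.001, -0.0]
contact_force: [1.3, -0.2, -0.2]
opening: 0.45
finger_force: 0.0
```

carry_out(
  deltas=[0, 0, 0.02, 0, 0, 0, 0, 0, 0.07, 0, 0, 0, 0, 0, 0.12, 0, 0, 0, 0, 0, 0.147, 0, 0, 0, 0, 0, 0.157, 0, 0, 0],
)

```text
time: 30.6
eef_pos: [0.4443, 0.2575, 0.003]
tcp_rot: [0.772, 0.636, -0.003, -0.001]
contact_force: [0.2, -0.2, -0.8]
opening: 0.451
finger_force: 0.0
```

carry_out(
  deltas=[0, 0, 0, 0, 0, 0, 0, 0, 0, 0, 0, 0, 0, 0, 0, 0, 0, 0, 0, 0, 0, 0, 0, 0, 0, 0, 0, 0, 0, 0],
  grip=0,
)

```text
time: 31.22
eef_pos: [0.4471, 0.2584, 0.0067]
tcp_rot: [0.772, 0.636, 0.0, 0.0]
contact_force: [0.3, 0.0, -0.2]
opening: 0.254
finger_force: 48.9
```

carry_out(
  deltas=[0, 0, -0.02, 0, 0, 0, 0, 0, -0.06, 0, 0, 0, 0, 0, -0.11, 0, 0, 0, 0, 0, -0.148, 0, 0, 0, 0, 0, -0.157, 0, 0, 0],
)

```text
time: 31.85
eef_pos: [0.4486, 0.259, 0.1667]
tcp_rot: [0.772, 0.636, 0.003, 0.001]
contact_force: [0.5, -0.4, -0.6]
opening: 0.254
finger_force: 49.0
```

carry_out(
  deltas=[0, 0, 0, 0, 0, 0, 0, 0, 0, 0, 0, 0, 0, 0, 0, 0, 0, 0],
)

```text
time: 32.22
eef_pos: [0.4458, 0.258, 0.1613]
tcp_rot: [0.772, 0.636, -0.002, -0.001]
contact_force: [-0.8, 0.2, 0.2]
opening: 0.254
finger_force: 49.0
```

Run:
```python
from legs import *; from h import *
s=ctrl.get_state();T=T_tool(s);leg(s['eef_pos'],np.degrees(np.arctan2(T[1,0],T[0,0])),[.5382,.0145,.163],79)
```

```text
[-0.2214  0.1371 -0.0017] rz -0.0001 len 0.26
```

carry_out(
  deltas=[-0.0443, 0.0274, 0, 0, 0, 0, -0.0886, 0.0548, 0, 0, 0, 0, -0.1328, 0.0823, 0, 0, 0, 0, -0.1771, 0.1097, 0, 0, 0, 0, -0.2214, 0.1371, 0, 0, 0, 0],
)

```text
time: 32.85
eef_pos: [0.5392, 0.0133, 0.1622]
tcp_rot: [0.772, 0.636, -0.0, -0.001]
contact_force: [0.9, 0.4, -0.8]
opening: 0.255
finger_force: 49.0
```

carry_out(
  deltas=[0, 0, 0, 0, 0, 0, 0, 0, 0.025, 0, 0, 0, 0, 0, 0.05, 0, 0, 0, 0, 0, 0.065, 0, 0, 0, 0, 0, 0.068, 0, 0, 0],
)

```text
time: 33.48
eef_pos: [0.538, 0.0157, 0.0938]
tcp_rot: [0.771, 0.636, -0.001, -0.001]
contact_force: [0.9, 0.2, 0.1]
opening: 0.248
finger_force: 49.1
```

carry_out(
  deltas=[0, 0, 0, 0, 0, 0, 0, 0, 0, 0, 0, 0, 0, 0, 0, 0, 0, 0, 0, 0, 0, 0, 0, 0],
  grip=34,
)

```text
time: 33.98
eef_pos: [0.5395, 0.0148, 0.0959]
tcp_rot: [0.772, 0.636, 0.0, 0.0]
contact_force: [-0.6, -0.1, -0.1]
opening: 0.341
finger_force: 0.0
```

carry_out(
  deltas=[0, 0, -0.03, 0, 0, 0, 0, 0, -0.06, 0, 0, 0, 0, 0, -0.068, 0, 0, 0, 0, 0, -0.068, 0, 0, 0, 0, 0, -0.068, 0, 0, 0],
)

```text
time: 34.6
eef_pos: [0.5382, 0.015, 0.1617]
tcp_rot: [0.772, 0.636, -0.001, -0.001]
contact_force: [-0.5, 0.8, 0.9]
opening: 0.341
finger_force: 0.0
```

```bash
python3 pot.py w7.png
python3 - <<'E'
from legs import *; from h import *
s=ctrl.get_state();T=T_tool(s);leg(s['eef_pos'],np.degrees(np.arctan2(T[1,0],T[0,0])),[.4321,.336,.163],51)
E
```

```text
blob 128 [212.5 183.4] [0.5118 0.3481 0.01  ]
blob 76 [216.1 218.1] [0.4315 0.3369 0.01  ]
blob 78 [214.3 247.2] [0.3647 0.3386 0.01  ]
34.7 [0.5383 0.015  0.1618] yaw 79.0 [-0.16  0.06  1.97  0.    1.12  0.03]
[ 0.2948 -0.1655 -0.0012] rz 0.4887 len 0.338
```

carry_out(
  deltas=[0.049, -0.0276, 0, 0, 0, 0, 0.098, -0.0552, 0, 0, 0, 0, 0.147, -0.0828, 0, 0, 0, 0, 0.196, -0.1104, 0, 0, 0, 0, 0.245, -0.138, 0, 0, 0, 0],
  grip=45,
)

```text
time: 35.33
eef_pos: [0.4493, 0.2831, 0.1625]
tcp_rot: [0.772, 0.636, -0.001, -0.0]
contact_force: [0.5, -0.5, 0.4]
opening: 0.45
finger_force: 0.0
```

carry_out(
  deltas=[0.0498, -0.0275, 0, 0, 0, 0.16, 0.0498, -0.0275, 0, 0, 0, 0.32, 0.0498, -0.0275, 0, 0, 0, 0.4887, 0.0498, -0.0275, 0, 0, 0, 0.4887],
)

```text
time: 35.83
eef_pos: [0.4324, 0.3359, 0.1624]
tcp_rot: [0.902, 0.432, -0.001, 0.0]
contact_force: [-0.1, -0.3, 0.6]
opening: 0.449
finger_force: 0.0
```

carry_out(
  deltas=[0, 0, 0.02, 0, 0, 0, 0, 0, 0.07, 0, 0, 0, 0, 0, 0.12, 0, 0, 0, 0, 0, 0.147, 0, 0, 0, 0, 0, 0.157, 0, 0, 0],
)

```text
time: 36.45
eef_pos: [0.4315, 0.3347, 0.0039]
tcp_rot: [0.902, 0.431, -0.002, 0.0]
contact_force: [0.5, -0.0, -0.1]
opening: 0.455
finger_force: 0.0
```

carry_out(
  deltas=[0, 0, 0, 0, 0, 0, 0, 0, 0, 0, 0, 0, 0, 0, 0, 0, 0, 0, 0, 0, 0, 0, 0, 0, 0, 0, 0, 0, 0, 0],
  grip=0,
)

```text
time: 37.08
eef_pos: [0.4331, 0.336, 0.0067]
tcp_rot: [0.903, 0.431, 0.0, -0.0]
contact_force: [-0.2, -0.0, -1.0]
opening: 0.251
finger_force: 48.9
```

carry_out(
  deltas=[0, 0, -0.02, 0, 0, 0, 0, 0, -0.06, 0, 0, 0, 0, 0, -0.11, 0, 0, 0, 0, 0, -0.148, 0, 0, 0, 0, 0, -0.157, 0, 0, 0],
)

```text
time: 37.7
eef_pos: [0.4346, 0.3367, 0.1668]
tcp_rot: [0.903, 0.431, 0.003, -0.0]
contact_force: [-0.3, -0.3, -0.9]
opening: 0.25
finger_force: 49.0
```

carry_out(
  deltas=[0, 0, 0, 0, 0, 0, 0, 0, 0, 0, 0, 0, 0, 0, 0, 0, 0, 0],
)

```text
time: 38.08
eef_pos: [0.432, 0.3353, 0.1613]
tcp_rot: [0.903, 0.431, -0.002, 0.0]
contact_force: [0.1, -0.0, 0.0]
opening: 0.254
finger_force: 49.0
```

Run:
```python
from legs import *; from h import *
s=ctrl.get_state();T=T_tool(s);leg(s['eef_pos'],np.degrees(np.arctan2(T[1,0],T[0,0])),[.5400,.010,.163],51)
```

```text
[-0.1849  0.2887 -0.0017] rz 0.0 len 0.343
```

View pics/w7.png

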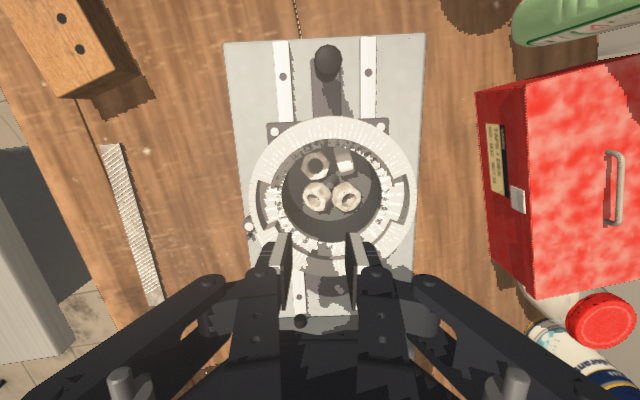

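The pot holds four nuts, at (315,163), (345,160), (316,196) and (346,195). The free space is at the lower part of the bore, so E goes there.

carry_out(
  deltas=[-0.0305, 0.0492, 0, 0, 0, 0, -0.061, 0.0983, 0, 0, 0, 0, -0.0913, 0.1475, 0, 0, 0, 0, -0.1217, 0.1967, 0, 0, 0, 0, -0.1521, 0.2458, 0, 0, 0, 0],
)

```text
time: 38.7
eef_pos: [0.5282, 0.0612, 0.1624]
tcp_rot: [0.903, 0.431, -0.001, -0.0]
contact_force: [0.4, 0.1, -0.5]
opening: 0.248
finger_force: 49.1
```

carry_out(
  deltas=[-0.0304, 0.0492, 0, 0, 0, 0, -0.0304, 0.0492, 0, 0, 0, 0, -0.0304, 0.0492, 0.03, 0, 0, 0, -0.0304, 0.0492, 0.06, 0, 0, 0, -0.0304, 0.0492, 0.067, 0, 0, 0],
)

```text
time: 39.33
eef_pos: [0.5449, 0.0096, 0.0932]
tcp_rot: [0.902, 0.431, -0.003, -0.002]
contact_force: [-0.3, 0.5, -0.3]
opening: 0.253
finger_force: 49.1
```

carry_out(
  deltas=[0, 0, 0, 0, 0, 0, 0, 0, 0, 0, 0, 0, 0, 0, 0, 0, 0, 0, 0, 0, 0, 0, 0, 0],
  grip=34,
)

```text
time: 39.83
eef_pos: [0.5479, 0.0083, 0.0972]
tcp_rot: [0.903, 0.431, 0.001, 0.0]
contact_force: [0.0, 0.7, 0.2]
opening: 0.337
finger_force: 0.0
```

carry_out(
  deltas=[0, 0, -0.03, 0, 0, 0, 0, 0, -0.06, 0, 0, 0, 0, 0, -0.09, 0, 0, 0, 0, 0, -0.11, 0, 0, 0, 0, 0, -0.11, 0, 0, 0],
)

```text
time: 40.45
eef_pos: [0.5487, 0.0081, 0.2088]
tcp_rot: [0.903, 0.43, 0.002, 0.001]
contact_force: [-0.3, -0.3, -0.5]
opening: 0.339
finger_force: 0.0
```

```bash
python3 pot.py w8.png
python3 - <<'E'
from legs import *; from h import *
s=ctrl.get_state();T=T_tool(s);leg(s['eef_pos'],np.degrees(np.arctan2(T[1,0],T[0,0])),[.4405,-.2595,.21],171.3)
im,d,K,C=grab('wrist');W=cloud(d,K,C)
m=np.hypot(W[...,0]-.5492,W[...,1]-.0215)<.036
print('pot contents z', np.nanpercentile(W[m][:,2],[1,50,95,99]))
E
```

```text
blob 127 [212.6 183.3] [0.5121 0.348  0.01  ]
blob 79 [214.3 247.2] [0.3645 0.3385 0.01  ]
40.55 [0.5471 0.0084 0.2058] yaw 51.0 [-0.17  0.03  1.92 -0.    1.2   0.51]
[-0.2752  0.0858 -0.0042] rz -2.0997 len 0.288
pot contents z [0.04430619 0.28511576 0.30548321 0.30742355]
```

View pics/w8.png

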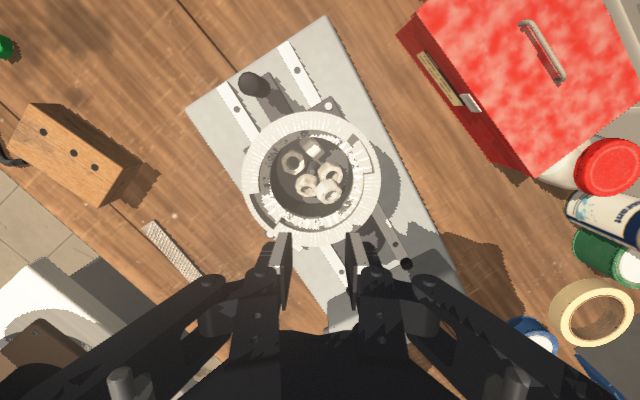

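Five nuts are in the pot, at (293,161), (312,147), (330,171), (307,186) and (328,192). Now the lid.

Run:
```python
from h import *
im,d,K,C=grab('wrist');W=cloud(d,K,C)
m=(np.hypot(W[...,0]-.5492,W[...,1]-.0215)<.036)&(W[...,2]<.13)
print('pot contents z', np.nanpercentile(W[m][:,2],[1,50,95,99,100]))
```

```text
pot contents z [0.04351704 0.05712061 0.07356674 0.07746583 0.07963851]
```

carry_out(
  deltas=[-0.055, 0.0172, 0, 0, 0, -0.175, -0.11, 0.0343, 0, 0, 0, -0.35, -0.165, 0.0515, 0, 0, 0, -0.525, -0.22, 0.0686, 0, 0, 0, -0.7, -0.2752, 0.0858, 0, 0, 0, -0.875],
  grip=45,
)

```text
time: 41.28
eef_pos: [0.4443, -0.25, 0.2051]
tcp_rot: [0.648, 0.762, 0.0, -0.001]
contact_force: [1.0, -0.3, 0.1]
opening: 0.448
finger_force: 0.0
```

carry_out(
  deltas=[0, 0, 0, 0, 0, -0.175, 0, 0, 0, 0, 0, -0.35, 0, 0, 0, 0, 0, -0.525, 0, 0, 0, 0, 0, -0.7, 0, 0, 0, 0, 0, -0.875],
)

```text
time: 41.9
eef_pos: [0.445, -0.2485, 0.2048]
tcp_rot: [0.264, 0.964, 0.001, -0.001]
contact_force: [-0.1, 0.2, 0.3]
opening: 0.452
finger_force: 0.0
```

carry_out(
  deltas=[0, 0, 0, 0, 0, -0.175, 0, 0, 0, 0, 0, -0.35, 0, 0, 0, 0, 0, -0.35, 0, 0, 0, 0, 0, -0.35],
)

```text
time: 42.4
eef_pos: [0.4453, -0.2487, 0.2056]
tcp_rot: [0.096, 0.995, 0.0, -0.001]
contact_force: [0.7, 0.1, 0.3]
opening: 0.452
finger_force: 0.0
```

Run:
```python
from h import *; from legs import *
im,d,K,C=grab('wrist'); W=cloud(d,K,C); z=W[...,2]
near=np.hypot(W[...,0]-.4405,W[...,1]+.2595)<.06
m=near&(z>.034)&(z<.05); r=cv2.minAreaRect(W[m][:,:2].astype(np.float32)*1000); print('bar',r,np.median(z[m]))
s=ctrl.get_state();T=T_tool(s);y=np.degrees(np.arctan2(T[1,0],T[0,0])); print(s['eef_pos'],y); leg(s['eef_pos'],y,[r[0][0]/1e3,r[0][1]/1e3,.018],y)
```

```text
bar ((441.01324462890625, -259.14996337890625), (13.949995994567871, 66.74049377441406), 81.20853424072266) 0.04360066309583499
[ 0.44539146 -0.24878404  0.20580154] 168.97740043526167
[ 0.0023 -0.011   0.1878] rz -0.0 len 0.188
```

carry_out(
  deltas=[0.0023, -0.011, 0.04, 0, 0, -0.039, 0.0023, -0.011, 0.09, 0, 0, -0.039, 0.0023, -0.011, 0.14, 0, 0, -0.039, 0.0023, -0.011, 0.17, 0, 0, -0.039, 0.0023, -0.011, 0.186, 0, 0, -0.039],
)

```text
time: 43.08
eef_pos: [0.4403, -0.2585, 0.0184]
tcp_rot: [0.076, 0.997, 0.001, -0.001]
contact_force: [0.0, -0.7, -0.6]
opening: 0.45
finger_force: 0.0
```

carry_out(
  deltas=[0, 0, 0, 0, 0, 0, 0, 0, 0, 0, 0, 0, 0, 0, 0, 0, 0, 0, 0, 0, 0, 0, 0, 0, 0, 0, 0, 0, 0, 0],
  grip=0,
  grip_force=80,
)

```text
time: 43.7
eef_pos: [0.4415, -0.2595, 0.021]
tcp_rot: [0.076, 0.997, -0.0, 0.0]
contact_force: [-0.9, 1.1, 0.5]
opening: 0.147
finger_force: 80.0
```

carry_out(
  deltas=[0, 0, 0, 0, 0, 0, 0, 0, -0.03, 0, 0, 0, 0, 0, -0.08, 0, 0, 0, 0, 0, -0.13, 0, 0, 0, 0, 0, -0.17, 0, 0, 0],
)

```text
time: 44.32
eef_pos: [0.4413, -0.2593, 0.192]
tcp_rot: [0.076, 0.997, -0.0, 0.001]
contact_force: [1.7, -0.2, -3.2]
opening: 0.146
finger_force: 79.5
```

carry_out(
  deltas=[0, 0, 0, 0, 0, 0, 0, 0, 0, 0, 0, 0, 0, 0, 0, 0, 0, 0],
)

```text
time: 44.7
eef_pos: [0.4399, -0.2582, 0.1873]
tcp_rot: [0.076, 0.997, 0.002, -0.002]
contact_force: [0.8, -0.1, -4.0]
opening: 0.143
finger_force: 79.6
```

Run:
```python
from h import *; from legs import *
s=ctrl.get_state();T=T_tool(s);y=np.degrees(np.arctan2(T[1,0],T[0,0])); print(s['eef_pos'],y,s['contact_force'],s['opening']); leg(s['eef_pos'],y,[.5493,.0215,.19],171.5)
im,d,K,C=grab('wrist'); W=cloud(d,K,C); z=W[...,2]-s['eef_pos'][2]
near=np.hypot(W[...,0]-s['eef_pos'][0],W[...,1]-s['eef_pos'][1])<.06
m=near&(z>.01)&(z<.04); print(np.median(z[m]),m.sum())
im,d,K,C=grab('top'); W=cloud(d,K,C); z=W[...,2]; 
m=(np.hypot(W[...,0]-.5492,W[...,1]-.0215)<.07)&(z>.1)&(z<.113); print('collar top cam',cv2.minEnclosingCircle(W[m][:,:2].astype(np.float32)*1000))
```

```text
[ 0.43994352 -0.25818504  0.18732177] 171.32547761350096 [ 0.78228246 -0.11041682 -3.9561166 ] 0.14294731921515197
[-0.0659  0.293  -0.0027] rz -0.003 len 0.3
0.022840415700730726 5536
collar top cam ((549.162841796875, 22.059404373168945), 61.27103042602539)
```

carry_out(
  deltas=[-0.0132, 0.0586, 0, 0, 0, 0, -0.0264, 0.1172, 0, 0, 0, 0, -0.0395, 0.1758, 0, 0, 0, 0, -0.0527, 0.2344, 0, 0, 0, 0, -0.0659, 0.293, 0, 0, 0, 0],
)

```text
time: 45.42
eef_pos: [0.5507, 0.0223, 0.1893]
tcp_rot: [0.076, 0.997, -0.0, -0.001]
contact_force: [0.8, -0.7, -3.6]
opening: 0.144
finger_force: 79.7
```

carry_out(
  deltas=[0, 0, 0, 0, 0, 0, 0, 0, 0, 0, 0, 0, 0, 0, 0, 0, 0, 0, 0, 0, 0, 0, 0, 0, 0, 0, 0, 0, 0, 0],
)

```text
time: 46.05
eef_pos: [0.5505, 0.0195, 0.1904]
tcp_rot: [0.076, 0.997, 0.0, 0.0]
contact_force: [0.6, 0.6, -2.4]
opening: 0.141
finger_force: 80.0
```

carry_out(
  deltas=[0, 0, 0, 0, 0, 0, 0, 0, 0, 0, 0, 0, 0, 0, 0, 0, 0, 0, 0, 0, 0, 0, 0, 0, 0, 0, 0, 0, 0, 0],
)

```text
time: 46.68
eef_pos: [0.5506, 0.0205, 0.1903]
tcp_rot: [0.076, 0.997, -0.0, -0.0]
contact_force: [-0.5, -0.1, -3.6]
opening: 0.141
finger_force: 80.0
```

Run:
```python
from h import *; from legs import *
s=ctrl.get_state();T=T_tool(s);y=np.degrees(np.arctan2(T[1,0],T[0,0])); print(s['eef_pos'],y,T[:3,:3].round(4).tolist(),s['contact_force'],s['opening']); leg(s['eef_pos'],y,[.5493,.0215,.135],171.5)
im,d,K,C=grab('top'); W=cloud(d,K,C); z=W[...,2]
m=(np.hypot(W[...,0]-.53,W[...,1]-.02)<.12)&(z>.17)&(z<.19); print('lid disc top cam',cv2.minEnclosingCircle(W[m][:,:2].astype(np.float32)*1000) if m.any() else None)
save(im,'t9.png')
```

```text
[0.55057073 0.02045484 0.19033937] 171.33096289254732 [[-0.9886, 0.1507, -0.0], [0.1507, 0.9886, -0.0], [0.0, -0.0, -1.0]] [-0.50851681 -0.11656859 -3.59020089] 0.14101856213662134
[0.0014 0.0008 0.0553] rz -0.003 len 0.055
lid disc top cam ((546.7732543945312, 18.486133575439453), 37.68405532836914)
```

carry_out(
  deltas=[0.0013, 0.001, 0.015, 0, 0, 0, 0.0013, 0.001, 0.03, 0, 0, 0, 0.0013, 0.001, 0.045, 0, 0, 0, 0.0013, 0.001, 0.055, 0, 0, 0, 0.0013, 0.001, 0.057, 0, 0, 0],
)

```text
time: 47.35
eef_pos: [0.5488, 0.0217, 0.1319]
tcp_rot: [0.076, 0.997, 0.0, -0.001]
contact_force: [0.3, -0.9, -3.8]
opening: 0.147
finger_force: 80.0
```

carry_out(
  deltas=[0, 0, 0, 0, 0, 0, 0, 0, 0.003, 0, 0, 0, 0, 0, 0.006, 0, 0, 0, 0, 0, 0.009, 0, 0, 0, 0, 0, 0.012, 0, 0, 0],
)

```text
time: 47.98
eef_pos: [0.5494, 0.0216, 0.1212]
tcp_rot: [0.076, 0.997, -0.0, 0.0]
contact_force: [0.2, 0.2, -3.5]
opening: 0.148
finger_force: 80.0
```

carry_out(
  deltas=[0, 0, 0.002, 0, 0, 0, 0, 0, 0.004, 0, 0, 0, 0, 0, 0.006, 0, 0, 0, 0, 0, 0.007, 0, 0, 0, 0, 0, 0.007, 0, 0, 0],
)

```text
time: 48.6
eef_pos: [0.5494, 0.0216, 0.1143]
tcp_rot: [0.076, 0.997, 0.0, -0.0]
contact_force: [0.2, -0.2, -3.3]
opening: 0.143
finger_force: 80.0
```

carry_out(
  deltas=[0, 0, 0.001, 0, 0, 0, 0, 0, 0.002, 0, 0, 0, 0, 0, 0.002, 0, 0, 0, 0, 0, 0.002, 0, 0, 0],
)

```text
time: 49.1
eef_pos: [0.5496, 0.0216, 0.113]
tcp_rot: [0.076, 0.997, -0.0, 0.0]
contact_force: [-1.4, 0.1, 1.9]
opening: 0.142
finger_force: 80.7
```

carry_out(
  deltas=[0, 0, 0, 0, 0, 0.12, 0, 0, 0, 0, 0, 0.24, 0, 0, 0, 0, 0, 0.36, 0, 0, 0, 0, 0, 0.48, 0, 0, 0, 0, 0, 0.6],
)

```text
time: 49.72
eef_pos: [0.5503, 0.0214, 0.113]
tcp_rot: [0.369, 0.93, 0.0, 0.001]
contact_force: [-0.7, 0.1, 0.9]
opening: 0.147
finger_force: 80.6
```

carry_out(
  deltas=[0, 0, 0, 0, 0, 0.12, 0, 0, 0, 0, 0, 0.24, 0, 0, 0, 0, 0, 0.36, 0, 0, 0, 0, 0, 0.48, 0, 0, 0, 0, 0, 0.6],
)

```text
time: 50.35
eef_pos: [0.5502, 0.0213, 0.1129]
tcp_rot: [0.627, 0.779, 0.0, 0.001]
contact_force: [0.6, -0.1, 0.4]
opening: 0.142
finger_force: 80.6
```

carry_out(
  deltas=[0, 0, 0, 0, 0, 0.08, 0, 0, 0, 0, 0, 0.16, 0, 0, 0, 0, 0, 0.24, 0, 0, 0, 0, 0, 0.28, 0, 0, 0, 0, 0, 0.28],
)

```text
time: 50.98
eef_pos: [0.5502, 0.0214, 0.113]
tcp_rot: [0.728, 0.685, 0.001, 0.001]
contact_force: [0.1, -0.4, 0.2]
opening: 0.146
finger_force: 80.6
```

Run:
```python
from h import *
s=ctrl.get_state();T=T_tool(s);y=np.degrees(np.arctan2(T[1,0],T[0,0])); print(s['time'],s['eef_pos'],y,s['contact_force'],s['wrist_torque'],s['opening'])
```

```text
50.975 [0.55024185 0.02136808 0.11297494] 86.536252117781 [ 0.09582095 -0.40240731  0.2462024 ] [-0.12538734  0.01368841 -0.04960177] 0.145788996643847
```

carry_out(
  deltas=[0, 0, 0, 0, 0, 0.02, 0, 0, 0, 0, 0, 0.04, 0, 0, 0, 0, 0, 0.06, 0, 0, 0, 0, 0, 0.07, 0, 0, 0, 0, 0, 0.07],
)

```text
time: 51.6
eef_pos: [0.55, 0.0216, 0.113]
tcp_rot: [0.752, 0.659, 0.0, 0.0]
contact_force: [0.1, 0.1, 5.2]
opening: 0.143
finger_force: 81.2
```

carry_out(
  deltas=[0, 0, 0, 0, 0, 0, 0, 0, 0, 0, 0, 0, 0, 0, 0, 0, 0, 0, 0, 0, 0, 0, 0, 0, 0, 0, 0, 0, 0, 0],
  grip=45,
)

```text
time: 52.22
eef_pos: [0.5494, 0.0216, 0.1122]
tcp_rot: [0.752, 0.659, -0.0, -0.0]
contact_force: [0.4, -0.0, 0.7]
opening: 0.451
finger_force: 0.0
```

carry_out(
  deltas=[0, 0, -0.02, 0, 0, 0, 0, 0, -0.05, 0, 0, 0, 0, 0, -0.09, 0, 0, 0, 0, 0, -0.122, 0, 0, 0, 0, 0, -0.122, 0, 0, 0],
)

```text
time: 52.85
eef_pos: [0.5513, 0.0214, 0.238]
tcp_rot: [0.752, 0.659, 0.002, 0.003]
contact_force: [0.4, 0.4, -0.3]
opening: 0.447
finger_force: 0.0
```

carry_out(
  deltas=[0, 0, 0, 0, 0, 0, 0, 0, 0, 0, 0, 0, 0, 0, 0, 0, 0, 0, 0, 0, 0, 0, 0, 0],
)

```text
time: 53.35
eef_pos: [0.5492, 0.0216, 0.2336]
tcp_rot: [0.752, 0.659, -0.0, -0.001]
contact_force: [0.2, 0.0, 0.4]
opening: 0.45
finger_force: 0.0
```

```bash
cat > chk.py <<'E'
from h import *; from legs import *; import sys
im,d,K,C=grab('wrist'); save(im,sys.argv[1]); W=cloud(d,K,C); z=W[...,2]
P0=np.array([float(sys.argv[2]),float(sys.argv[3])])
near=np.hypot(W[...,0]-P0[0],W[...,1]-P0[1])<.062
m=near&(z>.127)&(z<.145); print('bar',cv2.minAreaRect(W[m][:,:2].astype(np.float32)*1000),np.median(z[m]))
m=(np.hypot(W[...,0]-P0[0],W[...,1]-P0[1])<.036)&(z>.098)&(z<.113); A=np.c_[W[m][:,:2]-P0,np.ones(m.sum())]; print('disc plane',np.linalg.lstsq(A,W[m][:,2],rcond=None)[0],m.sum())
H=P0+.095*np.array([.146,.989]); m=(np.hypot(W[...,0]-H[0],W[...,1]-H[1])<.03)&(z>.1)&(z<.118); print('handle top',cv2.minEnclosingCircle(W[m][:,:2].astype(np.float32)*1000) if m.any() else None,np.median(z[m]))
s=ctrl.get_state();T=T_tool(s);y=np.degrees(np.arctan2(T[1,0],T[0,0])); print(s['time'],s['eef_pos'].round(4),y.round(2),s['contact_force'].round(1))
E
python3 chk.py w10.png .5495 .0215
```

```text
bar ((550.1060180664062, 22.633907318115234), (67.20197296142578, 13.74323558807373), 82.12467193603516) 0.13558068155194514
disc plane [0.00154686 0.0007037  0.10643225] 2983
handle top ((563.499755859375, 115.11083984375), 8.884300231933594) 0.11231606591637508
53.4 [0.5493 0.0216 0.2338] 82.51 [0.7 0.  0.1]
```

View pics/w10.png

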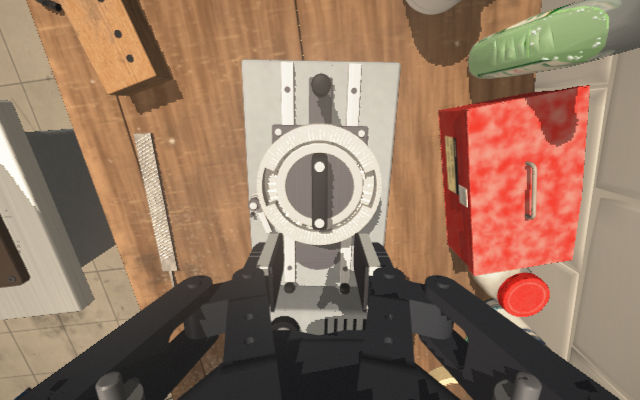

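The lid is seated and level, its bar is parallel to the rails at px (320,195), about 89° past the slots, and the pot has not moved. Next, grip the handle at px (321,85), world (0.5635,0.115).

Run:
```python
from legs import *
leg([.5493,.0216,.2338],82.5,[.5635,.1155,.15],81.6)
```

```text
[0.095  0.0018 0.0838] rz 0.0157 len 0.127
```

carry_out(
  deltas=[0.03, 0.0006, 0, 0, 0, 0.0157, 0.06, 0.0012, 0.02, 0, 0, 0.0157, 0.095, 0.0018, 0.05, 0, 0, 0.0157, 0.095, 0.0018, 0.0838, 0, 0, 0.0157, 0.095, 0.0018, 0.0838, 0, 0, 0.0157],
  grip=50,
)

```text
time: 54.02
eef_pos: [0.5612, 0.1159, 0.1471]
tcp_rot: [0.757, 0.654, -0.003, -0.002]
contact_force: [0.9, -0.1, -0.6]
opening: 0.498
finger_force: 0.0
```

carry_out(
  deltas=[0, 0, 0, 0, 0, 0, 0, 0, 0.025, 0, 0, 0, 0, 0, 0.05, 0, 0, 0, 0, 0, 0.068, 0, 0, 0, 0, 0, 0.068, 0, 0, 0],
)

```text
time: 54.65
eef_pos: [0.5632, 0.1152, 0.0821]
tcp_rot: [0.757, 0.653, -0.001, -0.0]
contact_force: [0.6, 1.4, -0.4]
opening: 0.497
finger_force: 0.0
```

carry_out(
  deltas=[0, 0, 0, 0, 0, 0, 0, 0, 0, 0, 0, 0, 0, 0, 0, 0, 0, 0, 0, 0, 0, 0, 0, 0, 0, 0, 0, 0, 0, 0],
  grip=0,
)

```text
time: 55.28
eef_pos: [0.5636, 0.1157, 0.0843]
tcp_rot: [0.757, 0.654, -0.0, -0.0]
contact_force: [-3.8, -0.0, 5.8]
opening: 0.182
finger_force: 78.2
```

carry_out(
  deltas=[-0.01, 0, 0, 0, 0, 0, -0.02, 0, 0, 0, 0, 0, -0.03, 0, 0, 0, 0, 0, -0.04, 0, 0, 0, 0, 0, -0.05, 0, 0, 0, 0, 0],
)

```text
time: 55.9
eef_pos: [0.5564, 0.0674, 0.0843]
tcp_rot: [0.757, 0.653, 0.001, -0.001]
contact_force: [-2.9, 8.4, 4.7]
opening: 0.183
finger_force: 78.4
```

carry_out(
  deltas=[-0.008, 0, 0, 0, 0, 0, -0.016, 0, 0, 0, 0, 0, -0.024, 0, 0, 0, 0, 0, -0.032, 0, 0, 0, 0, 0, -0.04, 0, 0, 0, 0, 0],
)

```text
time: 56.52
eef_pos: [0.5506, 0.0284, 0.0843]
tcp_rot: [0.757, 0.653, 0.001, -0.001]
contact_force: [-3.4, 6.6, 6.3]
opening: 0.181
finger_force: 78.5
```

carry_out(
  deltas=[-0.003, 0, 0, 0, 0, 0, -0.006, 0, 0, 0, 0, 0, -0.006, 0, 0, 0, 0, 0, -0.006, 0, 0, 0, 0, 0],
)

```text
time: 57.02
eef_pos: [0.5495, 0.0212, 0.0843]
tcp_rot: [0.757, 0.654, 0.0, -0.001]
contact_force: [-5.3, 1.8, 6.8]
opening: 0.181
finger_force: 78.6
```

carry_out(
  deltas=[0, 0, 0, 0, 0, 0, 0, 0, 0, 0, 0, 0, 0, 0, 0, 0, 0, 0, 0, 0, 0, 0, 0, 0, 0, 0, 0, 0, 0, 0],
  grip=50,
)

```text
time: 57.65
eef_pos: [0.5496, 0.0205, 0.0825]
tcp_rot: [0.757, 0.654, -0.0, 0.0]
contact_force: [0.8, 0.5, -0.0]
opening: 0.496
finger_force: 0.0
```

carry_out(
  deltas=[0, 0, -0.03, 0, 0, 0, 0, 0, -0.07, 0, 0, 0, 0, 0, -0.11, 0, 0, 0, 0, 0, -0.15, 0, 0, 0, 0, 0, -0.15, 0, 0, 0],
)

```text
time: 58.28
eef_pos: [0.5519, 0.0203, 0.2371]
tcp_rot: [0.757, 0.654, 0.003, 0.003]
contact_force: [-0.4, 0.4, 0.2]
opening: 0.498
finger_force: 0.0
```

carry_out(
  deltas=[0, 0, 0, 0, 0, 0, 0, 0, 0, 0, 0, 0, 0, 0, 0, 0, 0, 0, 0, 0, 0, 0, 0, 0],
  grip=0,
)

```text
time: 58.78
eef_pos: [0.5493, 0.0206, 0.2317]
tcp_rot: [0.757, 0.654, -0.0, -0.001]
contact_force: [0.2, -0.7, 0.8]
opening: 0.001
finger_force: 0.0
```

```bash
python3 chk.py w11.png .5355 -.0735
python3 - <<'E'
from h import *; from legs import *
im,d,K,C=grab('top'); save(im,'t11.png'); W=cloud(d,K,C)
for r in ctrl.find_in('top','start_button_top')[:3]:
    u,v=r['uv']; print(r,W[int(v),int(u)],atz((u,v),.101,K,C))
z=W[...,2]; m=(np.hypot(W[...,0]-.48,W[...,1]+.161)<.03)&(z>.09)&(z<.12); print('btn',cv2.minEnclosingCircle(W[m][:,:2].astype(np.float32)*1000),np.percentile(z[m],[5,50,95]),W[m].mean(0))
s=ctrl.get_state();T=T_tool(s);y=np.degrees(np.arctan2(T[1,0],T[0,0]));leg(s['eef_pos'],y,[.479,-.1615,.2],y)
im,d,K,C=grab('side'); save(im[90:250,200:420].repeat(3,0).repeat(3,1),'s11.png')
E
```

```text
bar ((530.9217529296875, -99.80310821533203), (8.687809944152832, 9.067890167236328), 85.21581268310547) 0.13658721079095915
disc plane [0.00691099 0.00844425 0.1057222 ] 28
handle top ((549.4276123046875, 21.051685333251953), 8.874055862426758) 0.11226315910377233
58.825 [0.5494 0.0206 0.2319] 81.61 [ 0.4  0.5 -0. ]
btn ((480.9299011230469, -160.07408142089844), 18.51981544494629) [0.09039519 0.09317618 0.10354476] [ 0.481218   -0.15936153  0.09566344]
[-0.1904 -0.0433  0.0323] rz -0.0 len 0.198
```

View pics/w11.png

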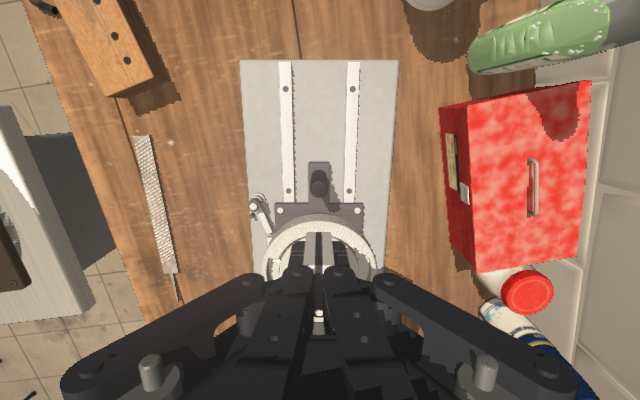

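View pics/s11.png

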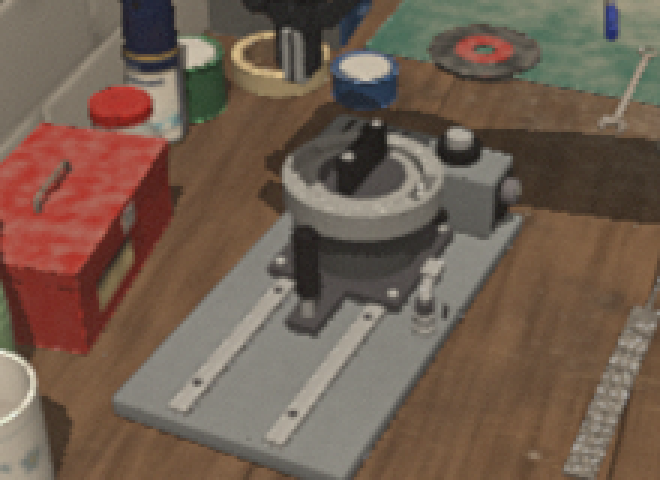

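Side and wrist views: the pot stands by the control box and the handle has moved 95 mm. I'll compare the pawl before and after.

Run:
```python
import cv2,numpy as np
c=[cv2.resize(cv2.imread('pics/'+f)[185:225,345:465],None,fx=6,fy=6,interpolation=cv2.INTER_CUBIC) for f in('top0.png','t11.png')]
cv2.imwrite('pics/pawl.png',np.vstack(c))
```

```text
(no output)
```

View pics/pawl.png

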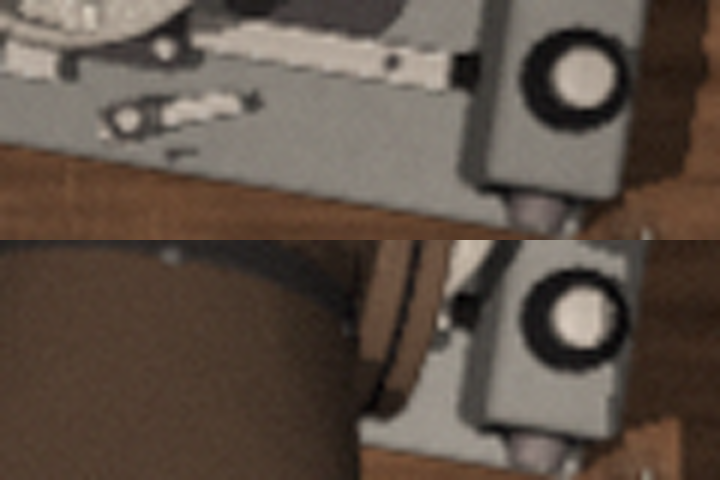

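Run:
```python
import cv2,numpy as np
from h import *
im,d,K,C=grab('side'); save(im,'s12.png')
c=[cv2.resize(cv2.imread('pics/'+f)[165:215,320:370],None,fx=8,fy=8,interpolation=cv2.INTER_CUBIC) for f in('side0.png','s12.png')]
cv2.imwrite('pics/pawl2.png',np.hstack(c))
im,d,K,C=grab('top'); print(atz((442,197.5),.1035,K,C))
s=ctrl.get_state(); print(s['eef_pos'])
```

```text
[ 0.48101847 -0.16050794  0.1035    ]
[0.54963855 0.02056687 0.23254865]
```

View pics/pawl2.png

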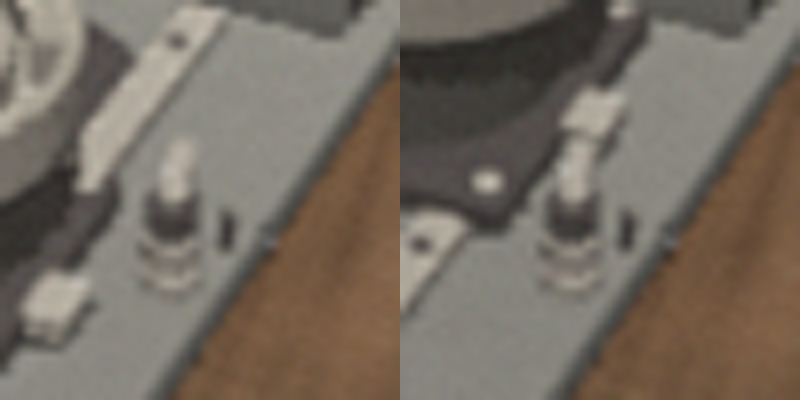

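Left and right crops show the pawl at the same angle (tip at (180,140) and (582,140)), with the catch now just past its tip, so it has clicked. Next I press the button at (0.481,-0.1605), top at about 0.103.

carry_out(
  deltas=[-0.047, -0.0104, 0, 0, 0, 0, -0.0945, -0.0207, 0, 0, 0, 0, -0.142, -0.031, 0, 0, 0, 0, -0.1891, -0.0414, 0, 0, 0, 0, -0.1891, -0.0414, 0, 0, 0, 0],
)

```text
time: 59.7
eef_pos: [0.4803, -0.1629, 0.2328]
tcp_rot: [0.758, 0.652, -0.0, 0.0]
contact_force: [0.3, 0.5, -1.1]
opening: 0.003
finger_force: 0.0
```

carry_out(
  deltas=[0, 0, 0.03, 0, 0, 0, 0, 0, 0.06, 0, 0, 0, 0, 0, 0.09, 0, 0, 0, 0, 0, 0.112, 0, 0, 0, 0, 0, 0.117, 0, 0, 0],
)

```text
time: 60.32
eef_pos: [0.4803, -0.159, 0.1138]
tcp_rot: [0.757, 0.654, -0.0, -0.002]
contact_force: [1.3, 0.2, 0.2]
opening: -0.002
finger_force: 0.0
```

carry_out(
  deltas=[0, 0, 0, 0, 0, 0, 0, 0, 0.003, 0, 0, 0, 0, 0, 0.006, 0, 0, 0, 0, 0, 0.009, 0, 0, 0, 0, 0, 0.012, 0, 0, 0],
)

```text
time: 60.95
eef_pos: [0.4811, -0.1605, 0.1035]
tcp_rot: [0.757, 0.654, 0.0, 0.0]
contact_force: [-0.6, 0.3, 0.5]
opening: -0.005
finger_force: 0.0
```

carry_out(
  deltas=[0, 0, 0.001, 0, 0, 0, 0, 0, 0.002, 0, 0, 0, 0, 0, 0.003, 0, 0, 0, 0, 0, 0.004, 0, 0, 0, 0, 0, 0.004, 0, 0, 0],
)

```text
time: 61.58
eef_pos: [0.4811, -0.1605, 0.0997]
tcp_rot: [0.757, 0.654, -0.0, 0.0]
contact_force: [-0.7, 0.2, 1.9]
opening: 0.001
finger_force: 0.8
```

Contact; 1.9 N so far, so I press on.

carry_out(
  deltas=[0, 0, 0.001, 0, 0, 0, 0, 0, 0.002, 0, 0, 0, 0, 0, 0.003, 0, 0, 0, 0, 0, 0.004, 0, 0, 0, 0, 0, 0.004, 0, 0, 0],
)

```text
time: 62.2
eef_pos: [0.4812, -0.1605, 0.0957]
tcp_rot: [0.757, 0.654, 0.0, 0.0]
contact_force: [-0.3, 0.4, 3.5]
opening: 0.004
finger_force: 1.8
```

carry_out(
  deltas=[0, 0, 0.001, 0, 0, 0, 0, 0, 0.002, 0, 0, 0, 0, 0, 0.002, 0, 0, 0, 0, 0, 0.002, 0, 0, 0],
)

```text
time: 62.7
eef_pos: [0.4812, -0.1606, 0.095]
tcp_rot: [0.757, 0.654, -0.0, -0.0]
contact_force: [-4.3, 1.5, 11.2]
opening: 0.0
finger_force: 5.2
```

The button bottomed out at 11 N. I'll retract and verify.

carry_out(
  deltas=[0, 0, -0.02, 0, 0, 0, 0, 0, -0.05, 0, 0, 0, 0, 0, -0.09, 0, 0, 0, 0, 0, -0.13, 0, 0, 0, 0, 0, -0.13, 0, 0, 0],
)

```text
time: 63.32
eef_pos: [0.4831, -0.1615, 0.2272]
tcp_rot: [0.757, 0.654, 0.001, 0.004]
contact_force: [0.1, -0.3, -0.7]
opening: -0.005
finger_force: 0.0
```

carry_out(
  deltas=[-0.03, 0, 0, 0, 0, 0, -0.07, 0, 0, 0, 0, 0, -0.1, 0, 0, 0, 0, 0, -0.1, 0, 0, 0, 0, 0, -0.1, 0, 0, 0, 0, 0],
)

```text
time: 63.95
eef_pos: [0.4661, -0.2586, 0.222]
tcp_rot: [0.757, 0.653, 0.0, -0.001]
contact_force: [-0.4, 0.5, 0.1]
opening: 0.001
finger_force: 0.0
```

Run:
```python
from h import *
im,d,K,C=grab('side'); W=cloud(d,K,C); z=W[...,2]; P0=np.array([.5354,-.0727])
n=np.hypot(W[...,0]-P0[0],W[...,1]-P0[1])<.05
m=n&(z>.125)&(z<.15); print('bar',cv2.minAreaRect(W[m][:,:2].astype(np.float32)*1000),np.percentile(z[m],90))
H=np.array([.5494,.021]); m=(np.hypot(W[...,0]-H[0],W[...,1]-H[1])<.03)&(z>.107)&(z<.118); print('handle',W[m].mean(0))
s=ctrl.get_state(); print(s['time'],s['eef_pos'],s['contact_force'])
```

```text
bar ((535.9003295898438, -71.52195739746094), (67.60977172851562, 14.291523933410645), 82.69198608398438) 0.13570764092190213
handle [0.54919927 0.02233454 0.11045325]
64.0 [ 0.46627484 -0.25833432  0.22238822] [0.41529049 0.08869426 0.00680585]
```

The lid is seated and in line with the rails, and the pot is still home. I'm handing the job in.

```bash
python3 -c "
from plant import ctrl
print(ctrl.sign_off())"
```

```text
the job is handed in; nothing more can be done
None
```

I handed the job in at 64 s of the 208 s, with no verdict returned: all five nuts are in the pot, the lid is on and turned about 89° clockwise, the pot sits at 95 mm behind the pawl, the start button was pressed to its stop, and the bolt was not touched.

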